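# Clamp the blotting cassette in the screw press

## Robot

A 6-joint arm with a two-finger parallel gripper is mounted at the origin on the work surface. World frame = base frame: x ahead of the robot, y to its left, z up, the work surface at z = 0. Lengths are in m, angles in rad, forces in N, time in s.
With the tool pointing down it reaches from about 0.275 to 1 m from the base axis. Payload 8.4 kg.
Tool frame: the origin (TCP) lies midway between the tips of the shut fingers; the grasp point (between the pads) lies 19 mm behind it (r.pinch_z is the z of the grasp point in the tool frame, in m); z points along the fingers, y is the direction in which the jaws open and shut (so a half turn about z gives the same grasp; the last joint's range is limited). The gripper opens to 85 mm and grips with 20 to 120 N. Pads are 22 mm wide; open, the fingers measure 114 mm over their backs; the gripper's body (76 mm by 85 mm) begins 54 mm behind the grasp point. The pads swing forward as they close: fully open they stand 13 mm farther back than shut.
Start: joints at [1.184, 0.353, 1.633, -0, 1.155, -0.002], TCP at [0.235, 0.579, 0.231] pointing down, gripper open.
Joint ranges: [-2.63, 2.63], [-0.92, 2.1], [0.06, 2.66], [-1.3, 4.44], [0, 2.69], [-3.02, 3.02]. Speed limits (rad/s): [2.22, 2.22, 2.79, 3.14, 3.14, 3.14].

## Interface

Orientations are given as a rotation vector (axis times angle).
In Python, from plant import r gives the robot as it stands.
- The arm moves only by the tool play_rows, never from a script. Its argument "series" is a list of rows, each a list of 5 numbers: the shift along the tool's x, y, z in m, then the turn about the tool's z in degrees, then the gripper command: -1 is shut, 1 is fully open, values between are in proportion. In form: [[x, y, z, roll, grip], ...]. A call has 1 to 5 rows; each row shifts and turns the pose as measured when the row begins, along the tool's axes as they then stand; what a row does not reach is not made up. A row lasts 1/12 s, in which the tool goes at most 41.7 mm and 7.16 degrees, less where a joint would pass 70% of its speed; a pose out of reach is approached as far as the arm can. A call is refused whole if a number of a shift passes 0.0417 or a number of a turn 7.16, either way. A call with a gripper value outside its range is refused whole. The fingers move at their own pace and stop on an object; "squeeze" is the grip in N (left out, the last holds). Time passes only in rows, so rows that do not move let the fingers close. It gives the time, the measured TCP pose, the force and the opening at its end, in the units of the state.
- r.state(): the state, without advancing time (a new reading comes with each control period).
- r.capture(name): name is "scene" or "top" or "wrist"; returns the picture (384x512x3 uint8, red, green, blue); there is no depth.
- r.camera_info(name): a dict with "intrinsics" (3x3 intrinsics, pixels), "position" and "rotation" of the camera in the world. Camera axes: x right, y down, z forward; pixel columns grow to the right and rows downward; lengths in m; the calibration is good to about 2 mm. A picture is of the moment at which its call begins: read the wrist's pose just before it. camera_info takes no time and is no camera call; for the wrist camera it gives the pose at the moment of the call.
- r.close_job(): hands the job in, once; it reports no verdict.
Trained networks look in the newest picture that a camera, given by its name, has taken for a name from the list of things; names that differ only in an ending like _2 or _b are one class to them, and where a whole thing is asked for, a point or a joint stands for the part that bears it (a point fixed in the world has none). Each returns a list of dicts, best first, with "confidence" (0 to 1); they miss things now and then, are a little off and sometimes report something else, mostly with a low value. They report only what shows in the picture. A call takes as long as a camera call. They do not tell look-alikes from the thing itself.
- r.boxes_of(camera, target): "bbox" ([left, top, right, bottom] in pixels, round what is visible of it).
- r.mark_of(camera, target): "position" ([column, row] in pixels: a listed point, or the origin of a listed thing).
The state is a dict: "time": time; "q": joint angles; "joint_vel": joint speeds; "effort": joint torques, N m; "eef_pos": TCP position; "ee_rot": TCP orientation; "wrist_force": force on the tool from outside, world axes, zero at the start; "wrist_torque": the same for the moment, N m; "gripper_width": finger opening in m.
Only numpy, scipy, OpenCV 4.12 (cv2) and the standard library are available. Lean on these libraries where they do the work, as an engineer would, in place of code of your own. Each camera call takes 0.05 s, during which the arm holds its last target.

## Task

Take the larger of the two grey cassettes out of the drain rack, lay it flat on the clear bench and let go, take it again by its width and slide it under the raised pad of the screw press, lying flat and lengthwise in the middle of the bed with its end against the back stop. Then screw the black knob down clockwise, regripping as needed, until it stops and the pad holds the cassette firmly. Leave the other things where they are.

Things in the scene. Friction and masses are not known exactly. Their poses are not given: they have to be found in the camera images.
- cassette: the larger grey cassette, a flat block 140 mm long (its x), 16 mm thick (its y), 56 mm wide (its z), black grilles on both faces, 100 to 170 g; origin at its centre; either face up, either end first. It starts standing on a long edge in a rack slot, z up, centre 36 mm above the bench. Standing on that edge it is stable, topples beyond 16 degrees. Lying flat its y is vertical
- rack: white drain rack, fixed, 170 mm (its x) by 150 mm (its y); origin under its centre on the bench. Two slots along x, at y = -40 and +40 mm, 19 mm wide, 152 mm long, floor 8 mm and walls 26 mm above the bench. One slot holds the large, the other the smaller cassette. Rack and press stand side by side, either on the left; a patch of bench (160 mm in x, 130 in y) is clear round x = 0.46 m, y midway between them
- press: grey screw press, fixed; origin at bench level under the screw axis; +x leads from its open front, near the robot, to the back stop; z up. Base 210 x 100 x 10 mm (x -110 to 100). Bed 40 mm wide, x -75 to 35 mm, top 30 mm above the bench: the seated cassette overhangs it 8 mm on both sides, 30 mm in front. It goes in from the front, between bed and pad
- seat (a point): point on top of the bed (x = -35, y = 0, 30 mm up in the press's frame) over which the cassette's centre comes when its end touches the back stop; axes as the press. The lying cassette's centre is then 8 mm above this point
- stop (a point): middle of the back stop's front face, at bed height (x = 35 mm, 30 mm above the bench); the stop is 56 mm wide and 25 mm higher than the bed
- beam_end (a point): front end, top face, of the overhead arm, 92 mm above the bench, axes as the press; the arm is 30 mm wide, 14 mm thick, runs back from here 105 mm to a 50 mm wide column, and carries at the screw a boss 24 mm across, up to 100 mm above the bench
- knob_mid (a point): middle of the black ribbed round knob on top of the press, on the screw's axis; the knob is 40 mm across and 28 mm high (14 mm above and below this point), gripped from above. This point is 132 mm above the bench when the screw is fully raised (joint 0) and 114 mm when fully home
- knob (a joint): turn of the press screw in rad: 0 fully raised, 9.42 (1.5 turns) fully home on a hard stop; grows clockwise seen from above. Knob and pad go down 12 mm a turn; it stays where it is left and turns easily (0.05 N m). It starts between 0 and 1.2, so 1.3 to 1.5 turns are needed, in several grasps
- pad: round steel and rubber pad, 32 mm across, 8 mm thick, at the screw's lower end; origin at the centre of its underside: 60 mm above the bench when fully raised (14 mm above a lying cassette). It does not turn; it is sprung (2 N per mm) and gives 4 mm on the cassette when the screw is home, pressing with about 8 N
- spare: the smaller cassette, same make but only 100 x 16 x 42 mm, standing in the other slot of the rack; origin at its centre
- beaker: glass beaker, 60 mm across, 75 mm high, bystander; origin under its centre
- jar: amber jar with white lid, 48 mm across, 70 mm high, bystander; origin under its centre
- wash: clear bottle, 64 mm across, 150 mm high, bystander; origin under its centre
- tipbox: clear plastic box 120 x 85 x 60 mm, bystander; origin under its centre
- timer: white timer 60 x 65 x 22 mm, bystander; origin under its centre
- comb: white plastic gel comb lying flat, about 37 x 110 x 5 mm, bystander; origin under it
Things that resemble listed ones, but are neither listed nor needed, are in the scene too. What is shaped like the cassette but purple or turquoise is not meant.

How it is judged:
On the way, in this order (a step that is already met when the one before it is completed fails the run):
1. the large cassette lies flat on the bench, let go (height (world z) of cassette below 0.013 m and angle between the y axis of cassette and the z axis of press, either way round below 0.1 rad and contact force between the fingers and cassette below 0.3 N), for 0.2 s.
2. the large cassette lies flat on the press bed, lengthwise, centred, its end at the back stop (x of cassette in the frame of seat between -0.008 and 0.006 m and y of cassette in the frame of seat between -0.01 and 0.01 m and z of cassette in the frame of seat between 0.004 and 0.012 m and angle between the x axis of cassette and the x axis of press, either way round below 0.12 rad and angle between the y axis of cassette and the z axis of press, either way round below 0.08 rad), for 0.2 s.
3. the knob is screwed home and the pad presses on the cassette (value of joint knob above 8.92 rad and contact force between pad and cassette above 3 N), for 0.2 s.
At the end, for the whole second after the job is handed in: The large cassette lies flat (within 4.5 degrees) and at rest on the press bed, its centre within 10 mm of the bed's middle line, lengthwise within 7 degrees, its end within 8 mm of the back stop; the knob is within half a radian of its stop and the pad presses on the cassette with more than 3 N (all of step 2 and all of step 3 and linear speed of cassette below 0.02 m/s); the robot touches nothing.
It fails at once if a bystander (smaller cassette, beaker, jar, bottle, clear box, timer or comb) is shifted by more than 40 mm (distance of any of spare, beaker, jar, wash, tipbox, timer, comb from where it was at the start of the episode above 0.04 m).
It also fails if it takes over 72 s, if anything falls off the work surface, if the arm or the gripper's body presses on something with over 40 N, if the wrist force passes 120 N, or if a joint passes its speed limit or range.

## Working session

There is one attempt and no reset: what is moved stays moved. The work goes in short steps, Python scripts to look and compute and a tool call to move; the robot and the scene stay as the last step left them, time stands still between calls to the robot, and variables do not carry over. Pictures are saved under pics/ and viewed, and the job is handed in when it is done.

Besides the shell and the picture viewer there is one more tool, called as name(argument=value, ...) on one line, values as JSON. play_rows: Moves the arm, as the interface text tells. Its arguments: {"type":"object","properties":{"series":{"type":"array","items":{"type":"array","items":{"type":"number"}}},"squeeze":{"type":"number"}},"required":["series"]}

```bash
ls; mkdir -p pics
python3 - <<'E'
from plant import r
import cv2, numpy as np
s=r.state(); print({k:np.round(v,3).tolist() for k,v in s.items()}, r.pinch_z)
for n in ["scene","top","wrist"]:
    im=r.capture(n); cv2.imwrite(f"pics/{n}0.png",im[:,:,::-1])
    i=r.camera_info(n); print(n,{k:np.round(v,3).tolist() for k,v in i.items()})
E
```

```text
pics
{'time': 0.0, 'q': [1.184, 0.354, 1.634, 0.0, 1.155, -0.002], 'joint_vel': [-0.0, 0.0, -0.0, 0.001, 0.0, -0.0], 'effort': [0.004, -60.524, -34.207, 0.0, 0.01, 0.0], 'eef_pos': [0.234, 0.579, 0.231], 'ee_rot': [-0.601, -3.083, 0.002], 'wrist_force': [-0.136, -0.426, 0.985], 'wrist_torque': [0.017, 0.021, -0.062], 'gripper_width': 0.085} -0.0187
scene {'intrinsics': [[346.731, 0.0, 255.924], [0.0, 346.731, 193.995], [0.0, 0.0, 1.0]], 'position': [1.085, -0.464, 0.959], 'rotation': [-2.215, -1.058, 0.416]}
top {'intrinsics': [[489.135, 0.0, 255.123], [0.0, 489.135, 186.453], [0.0, 0.0, 1.0]], 'position': [0.361, 0.002, 1.707], 'rotation': [-2.207, 2.147, -0.101]}
wrist {'intrinsics': [[266.526, 0.0, 254.281], [0.0, 266.526, 186.543], [0.0, 0.0, 1.0]], 'position': [0.166, 0.608, 0.373], 'rotation': [2.395, 1.611, 0.239]}
```

View pics/scene0.png

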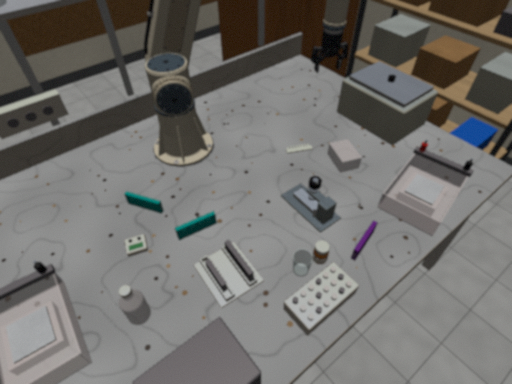

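View pics/top0.png

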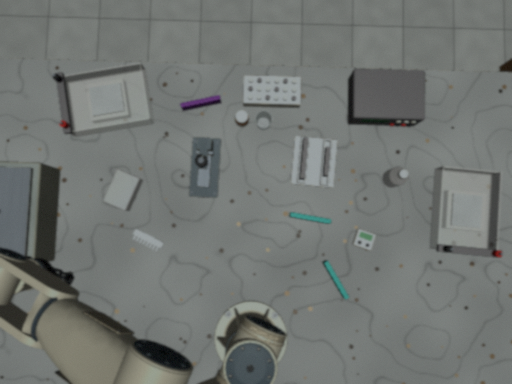

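View pics/wrist0.png

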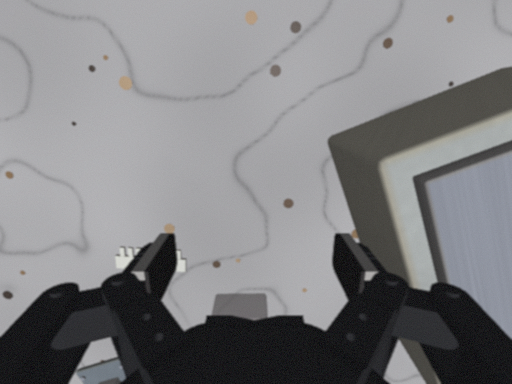

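The top view shows the press at about (206,165), rack at about (315,160) with two cassettes in it, and turquoise and purple look-alikes elsewhere. Next I'll measure.

```bash
cat > h.py <<'E'
import numpy as np, cv2
from scipy.spatial.transform import Rotation as R
from plant import r
def cam(n):
    i=r.camera_info(n); K=np.array(i["intrinsics"]);p=np.array(i["position"]);rot=np.array(i["rotation"])
    M=R.from_rotvec(rot).as_matrix() if rot.shape==(3,) else rot
    return K,p,M
def at_z(n,px,z,c=None):
    K,p,M=c or cam(n); d=M@np.linalg.inv(K)@np.array([px[0],px[1],1.]); return p+d*(z-p[2])/d[2]
def proj(n,P,c=None):
    K,p,M=c or cam(n); q=(K@(M.T@(np.atleast_2d(P)-p).T)).T; return q[:,:2]/q[:,2:]
def tri(obs): # list of (cam,px)
    A=np.zeros((3,3));b=np.zeros(3)
    for c,px in obs:
        K,p,M=c; d=M@np.linalg.inv(K)@np.array([px[0],px[1],1.]); d/=np.linalg.norm(d); Q=np.eye(3)-np.outer(d,d); A+=Q;b+=Q@p
    return np.linalg.solve(A,b)
E
python3 - <<'E'
from h import *
Z={"cassette":.036,"spare":.029,"rack":0,"press":0,"seat":.03,"stop":.03,"beam_end":.092,"knob_mid":.13,"pad":.06}
for cn in ["top","scene"]:
    im=r.capture(cn)
    for t,z in Z.items():
        for d in r.mark_of(cn,t)[:3]:
            print(cn,t,np.round(d["position"],1),round(d["confidence"],2),np.round(at_z(cn,d["position"],z)[:2],4))
im=cv2.imread("pics/top0.png")
cv2.imwrite("pics/top0z.png",cv2.resize(im[120:215,170:355],None,fx=4.3,fy=4.3,interpolation=cv2.INTER_CUBIC))
im=cv2.imread("pics/scene0.png")
cv2.imwrite("pics/scene0z.png",cv2.resize(im[160:310,180:360],None,fx=4,fy=4,interpolation=cv2.INTER_CUBIC))
E
```

```text
top cassette [335.6 278.7] 0.72 [ 0.2054 -0.2821]
top cassette [196.8 102.3] 0.67 [0.7986 0.2091]
top cassette [303.6 155.9] 0.59 [ 0.6207 -0.1662]
top spare [326.1 160.1] 0.6 [ 0.6093 -0.2451]
top rack [309.4 161.8] 0.56 [ 0.6059 -0.1907]
top press [205.  164.5] 0.89 [0.586  0.1763]
top seat [203.9 176.2] 0.9 [0.5414 0.1755]
top stop [206.1 153.3] 0.78 [0.6212 0.1708]
top beam_end [201.5 167.2] 0.79 [0.5646 0.1781]
top beam_end [200.7 177.8] 0.27 [0.5291 0.1795]
top beam_end [146.5 241.2] 0.24 [0.3152 0.3492]
top knob_mid [200.4 163.6] 0.57 [0.5714 0.178 ]
scene cassette [143.6 199.8] 0.9 [ 0.2051 -0.2775]
scene cassette [361.  239.7] 0.72 [0.7988 0.1844]
scene cassette [198.5 226.1] 0.67 [ 0.4258 -0.1889]
scene spare [235.3 262.2] 0.73 [ 0.6086 -0.1733]
scene spare [215.9 272.5] 0.71 [ 0.6003 -0.2394]
scene rack [230.3 272.1] 0.71 [ 0.6121 -0.197 ]
scene rack [214.9 273.4] 0.2 [ 0.5858 -0.2366]
scene press [309.2 209.8] 0.79 [0.5882 0.167 ]
scene seat [302.8 196.5] 0.88 [0.5456 0.1728]
scene stop [319.5 206.8] 0.8 [0.6167 0.1845]
scene beam_end [306.2 187.1] 0.72 [0.558  0.1691]
scene beam_end [136.9 313.9] 0.57 [ 0.6034 -0.4798]
scene knob_mid [313.3 183.1] 0.53 [0.5829 0.1721]
scene knob_mid [309.5 207. ] 0.3 [0.6481 0.0901]
scene pad [315.7 197.1] 0.43 [0.5931 0.1847]
scene pad [307.1 185.5] 0.24 [0.535  0.2003]
```

View pics/top0z.png

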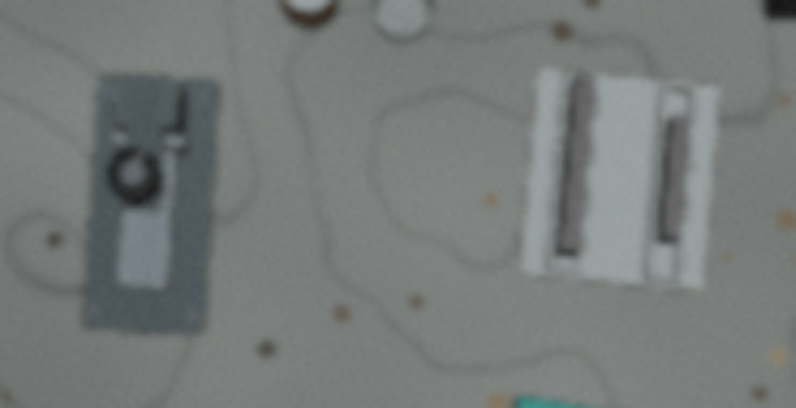

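View pics/scene0z.png

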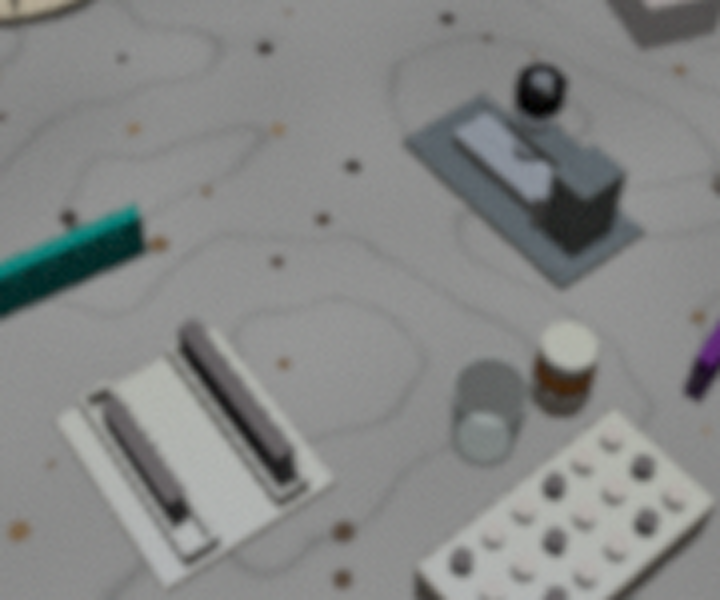

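Run:
```python
from h import *
c=cam("top"); f=lambda u,v:(u/4.3+170-.4,v/4.3+120-.4)
def P(u,v,z): return at_z("top",f(u,v),z,c)
a=P(583,75,.064);b=P(567,252,.060)
print("cass top ends",a,b,np.linalg.norm((a-b)[:2]),(a+b)/2,np.degrees(np.arctan2(*(a-b)[[1,0]])))
for nm,pts,z in [("rack",[(540,70),(718,86),(703,288),(525,272)],.013),("pressbase",[(100,76),(219,82),(205,332),(84,325)],.01)]:
    Q=np.array([P(*p,z) for p in pts]);print(nm,np.round(Q[:,:2],3).tolist(),Q.mean(0)[:2])
    for i in range(4): d=Q[i]-Q[i-1]; print(round(np.linalg.norm(d[:2]),3),round(np.degrees(np.arctan2(d[1],d[0])),1))
# triangulate
s=cam("scene")
for n,pt,ps in [("cass",(303.6,155.9),(235.3,262.2)),("seat",(203.9,176.2),(302.8,196.5)),("stop",(206.1,153.3),(319.5,206.8)),("beam",(201.5,167.2),(306.2,187.1)),("knob",(200.4,163.6),(313.3,183.1))]:
    print(n,tri([(c,pt),(s,ps)]))
st=r.state(); M=R.from_rotvec(st["ee_rot"]).as_matrix(); print(np.round(M,3)); K,p,W=cam("wrist"); print("cam in tool",M.T@(p-st["eef_pos"]), np.round(M.T@W,3))
```

```text
cass top ends [ 0.68133692 -0.1676      0.064     ] [ 0.54054033 -0.1579992   0.06      ] 0.1411235451382141 [ 0.61093863 -0.1627996   0.062     ] -3.9009121444753423
rack [[0.694, -0.138], [0.685, -0.283], [0.519, -0.273], [0.528, -0.129]] [ 0.6068988  -0.20573038]
0.166 -3.0
0.146 -93.6
0.166 176.5
0.145 86.4
pressbase [[0.68, 0.221], [0.678, 0.124], [0.473, 0.128], [0.476, 0.226]] [0.57652095 0.17508426]
0.204 -1.4
0.097 -91.3
0.205 178.8
0.098 88.3
cass [ 0.61700392 -0.17118368  0.03908238]
seat [0.54217557 0.17632804 0.02443847]
stop [0.6215486  0.17205756 0.04352899]
beam [0.56092871 0.17389516 0.09197167]
knob [0.57421467 0.18061911 0.11707818]
[[-0.927  0.375 -0.   ]
 [ 0.375  0.927 -0.   ]
 [-0.    -0.    -1.   ]]
cam in tool [ 0.07415911  0.00078668 -0.1421804 ] [[-0.002 -0.957 -0.291]
 [ 1.    -0.002 -0.   ]
 [-0.    -0.291  0.957]]
```

```bash
cat >> h.py <<'E'
def yaw_of(M): # direction angle of tool x in world, deg
    return np.degrees(np.arctan2(M[1,0],M[0,0]))
def plan(x,y,z,yaw=None,grip=1.0,step=.040,turn=7.1,n=None):
    """rows from the current pose to TCP target; yaw = world angle of tool x (deg)"""
    s=r.state(); p=np.array(s["eef_pos"]); M=R.from_rotvec(s["ee_rot"]).as_matrix()
    y0=yaw_of(M); dy=0 if yaw is None else (yaw-y0+180)%360-180
    d=np.array([x,y,z])-p
    k=n or int(max(np.ceil(np.linalg.norm(d)/step),np.ceil(abs(dy)/turn),1))
    print("pos",np.round(p,4),"yaw",round(y0,2),"delta",np.round(d,4),"dyaw",round(dy,2),"rows",k,"tilt",round(np.degrees(np.arccos(-M[2,2])),2))
    rows=[]
    for i in range(k):
        a=np.radians(y0+dy*i/k); X=np.array([np.cos(a),np.sin(a),0]); Y=np.array([np.sin(a),-np.cos(a),0])
        w=d/k; rows.append([round(float(w@X),4),round(float(w@Y),4),round(float(-w[2]),4),round(-dy/k,2),grip])
    for i in range(0,k,5): print(rows[i:i+5])
E
python3 -c "
from h import *
plan(.61,-.165,.2,176.5,0.2)"
```

```text
pos [0.2346 0.5793 0.2312] yaw 157.95 delta [ 0.3754 -0.7443 -0.0312] dyaw 18.55 rows 21 tilt 0.01
[[-0.0299, -0.0261, 0.0015, np.float64(-0.88), 0.2], [-0.0295, -0.0266, 0.0015, np.float64(-0.88), 0.2], [-0.0291, -0.027, 0.0015, np.float64(-0.88), 0.2], [-0.0286, -0.0275, 0.0015, np.float64(-0.88), 0.2], [-0.0282, -0.0279, 0.0015, np.float64(-0.88), 0.2]]
[[-0.0278, -0.0284, 0.0015, np.float64(-0.88), 0.2], [-0.0273, -0.0288, 0.0015, np.float64(-0.88), 0.2], [-0.0269, -0.0292, 0.0015, np.float64(-0.88), 0.2], [-0.0264, -0.0296, 0.0015, np.float64(-0.88), 0.2], [-0.026, -0.03, 0.0015, np.float64(-0.88), 0.2]]
[[-0.0255, -0.0304, 0.0015, np.float64(-0.88), 0.2], [-0.025, -0.0308, 0.0015, np.float64(-0.88), 0.2], [-0.0246, -0.0312, 0.0015, np.float64(-0.88), 0.2], [-0.0241, -0.0316, 0.0015, np.float64(-0.88), 0.2], [-0.0236, -0.0319, 0.0015, np.float64(-0.88), 0.2]]
[[-0.0231, -0.0323, 0.0015, np.float64(-0.88), 0.2], [-0.0226, -0.0326, 0.0015, np.float64(-0.88), 0.2], [-0.0221, -0.033, 0.0015, np.float64(-0.88), 0.2], [-0.0216, -0.0333, 0.0015, np.float64(-0.88), 0.2], [-0.0211, -0.0337, 0.0015, np.float64(-0.88), 0.2]]
[[-0.0205, -0.034, 0.0015, np.float64(-0.88), 0.2]]
```

play_rows(series=[[-0.0299,-0.0261,0.001,-0.9,0.2],[-0.0295,-0.0266,0.001,-0.9,0.2],[-0.0291,-0.027,0.001,-0.9,0.2],[-0.0286,-0.0275,0.001,-0.9,0.2],[-0.0282,-0.0279,0.001,-0.9,0.2]])

```text
time: 1.57
eef_pos: [0.3242, 0.4036, 0.2254]
ee_rot: [-0.461, -3.108, -0.008]
wrist_force: [1.7, 0.5, 0.3]
gripper_width: 0.0515
```

play_rows(series=[[-0.0278,-0.0284,0.001,-0.9,0.2],[-0.0273,-0.0288,0.001,-0.9,0.2],[-0.0269,-0.0292,0.001,-0.9,0.2],[-0.0264,-0.0296,0.001,-0.9,0.2],[-0.026,-0.03,0.001,-0.9,0.2]])

```text
time: 1.98
eef_pos: [0.4189, 0.2193, 0.2205]
ee_rot: [0.328, 3.122, 0.011]
wrist_force: [1.0, -0.0, -0.2]
gripper_width: 0.0513
```

play_rows(series=[[-0.0255,-0.0304,0.001,-0.9,0.2],[-0.025,-0.0308,0.001,-0.9,0.2],[-0.0246,-0.0312,0.001,-0.9,0.2],[-0.0241,-0.0316,0.001,-0.9,0.2],[-0.0236,-0.0319,0.001,-0.9,0.2]])

```text
time: 2.4
eef_pos: [0.5156, 0.0347, 0.2162]
ee_rot: [0.198, 3.128, 0.013]
wrist_force: [0.9, 0.7, 0.6]
gripper_width: 0.0513
```

```bash
python3 -c "
from h import *
plan(.61,-.165,.2,176.5,0.2)"
```

```text
pos [0.5156 0.0347 0.2162] yaw 172.74 delta [ 0.0944 -0.1997 -0.0162] dyaw 3.76 rows 6 tilt 0.63
[[-0.0198, -0.031, 0.0027, np.float64(-0.63), 0.2], [-0.0195, -0.0312, 0.0027, np.float64(-0.63), 0.2], [-0.0191, -0.0315, 0.0027, np.float64(-0.63), 0.2], [-0.0188, -0.0317, 0.0027, np.float64(-0.63), 0.2], [-0.0184, -0.0319, 0.0027, np.float64(-0.63), 0.2]]
[[-0.0181, -0.0321, 0.0027, np.float64(-0.63), 0.2]]
```

play_rows(series=[[-0.0198,-0.031,0.0027,-0.63,0.2],[-0.0195,-0.0312,0.0027,-0.63,0.2],[-0.0191,-0.0315,0.0027,-0.63,0.2],[-0.0188,-0.0317,0.0027,-0.63,0.2],[-0.0184,-0.0319,0.0027,-0.63,0.2]])

```text
time: 2.82
eef_pos: [0.5983, -0.1423, 0.2028]
ee_rot: [0.11, 3.129, 0.013]
wrist_force: [0.9, 0.7, -0.3]
gripper_width: 0.0508
```

play_rows(series=[[-0.0181,-0.0321,0.0027,-0.63,0.2],[0,0,0,0,0.2],[0,0,0,0,0.2]])

```text
time: 3.07
eef_pos: [0.617, -0.1849, 0.1989]
ee_rot: [0.099, 3.127, 0.01]
wrist_force: [-0.3, 0.9, 0.5]
gripper_width: 0.0512
```

Run:
```python
from h import *
s=r.state();print(np.round(s["eef_pos"],4),yaw_of(R.from_rotvec(s["ee_rot"]).as_matrix()))
im=r.capture("wrist"); cv2.imwrite("pics/w1.png",cv2.resize(im[:,:,::-1],None,fx=1.5,fy=1.5,interpolation=cv2.INTER_CUBIC))
```

```text
[ 0.617  -0.1849  0.1989] 176.3590693119675
```

View pics/w1.png

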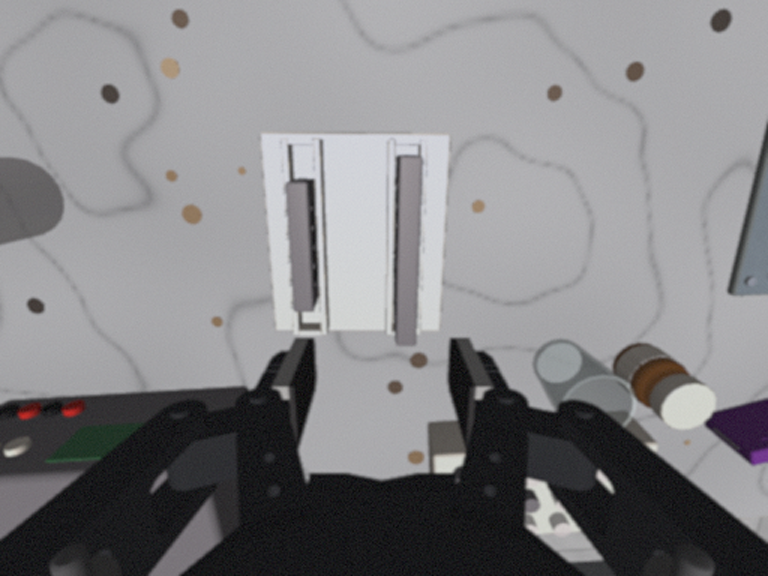

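The wrist view shows the rack with the large cassette to the right (image 1.5x: top face from (409,157) to (406,344)) and the spare on the left.

Run:
```python
from h import *
c=cam("wrist"); f=lambda u,v,z: at_z("w",((u+.5)/1.5-.5,(v+.5)/1.5-.5),z,c)
Q=[f(398,157,.064),f(420,157,.064),f(416,344,.064),f(396,344,.064)]
print(np.round(Q,4))
a=(Q[0]+Q[1])/2;b=(Q[2]+Q[3])/2; print((a+b)/2,np.linalg.norm(a-b),np.degrees(np.arctan2(*(b-a)[[1,0]])),np.linalg.norm(Q[0]-Q[1]))
Q=[f(262,134,.026),f(450,135,.026),f(440,331,.026),f(275,331,.026)]
print(np.round(Q,4),np.mean(Q,0)); print([np.degrees(np.arctan2(*(Q[i]-Q[j])[[1,0]])) for i,j in [(3,0),(2,1),(0,1),(3,2)]])
```

```text
[[ 0.5449 -0.1679  0.064 ]
 [ 0.5459 -0.1534  0.064 ]
 [ 0.6823 -0.1613  0.064 ]
 [ 0.6812 -0.1765  0.064 ]]
[ 0.61356482 -0.1647538   0.064     ] 0.13660431083068314 -3.467806530920593 0.014537946192375207
[[ 0.5227 -0.2654  0.026 ]
 [ 0.5323 -0.127   0.026 ]
 [ 0.6907 -0.1375  0.026 ]
 [ 0.6811 -0.279   0.026 ]] [ 0.60672077 -0.20222481  0.026     ]
[np.float64(-4.879269191688479), np.float64(-3.8294690605371313), np.float64(-93.96726388488625), np.float64(-93.8672190126882)]
```

```bash
python3 -c "
from h import *
plan(.6135,-.1645,.1,176.3,0.2)"
```

```text
pos [ 0.617  -0.1848  0.199 ] yaw 176.39 delta [-0.0035  0.0203 -0.099 ] dyaw -0.09 rows 3 tilt 0.81
[[0.0016, 0.0067, 0.033, np.float64(0.03), 0.2], [0.0016, 0.0067, 0.033, np.float64(0.03), 0.2], [0.0016, 0.0067, 0.033, np.float64(0.03), 0.2]]
```

play_rows(series=[[0.0016,0.008,0.03,0,0.2],[0.0016,0.007,0.03,0,0.2],[0.0006,0.004,0.02,0,0.2],[0,0,0,0,0.2]])

```text
time: 3.45
eef_pos: [0.616, -0.1621, 0.1196]
ee_rot: [0.097, 3.122, 0.008]
wrist_force: [-0.5, 1.4, -0.4]
gripper_width: 0.0511
```

```bash
python3 -c "
from h import *
plan(.6135,-.1645,.036,176.3,0.2,step=.03)"
```

```text
pos [ 0.616  -0.1621  0.1196] yaw 176.43 delta [-0.0025 -0.0024 -0.0836] dyaw -0.13 rows 3 tilt 1.06
[[0.0008, -0.0009, 0.0279, np.float64(0.04), 0.2], [0.0008, -0.0009, 0.0279, np.float64(0.04), 0.2], [0.0008, -0.0009, 0.0279, np.float64(0.04), 0.2]]
```

```bash
python3 - <<'E'
t=open('h.py').read()
t=t.replace("""X=np.array([np.cos(a),np.sin(a),0]); Y=np.array([np.sin(a),-np.cos(a),0])
        w=d/k; rows.append([round(float(w@X),4),round(float(w@Y),4),round(float(-w[2]),4),round(-dy/k,2),grip])""",
"""Mi=M@R.from_euler("z",-dy*i/k,degrees=True).as_matrix()
        w=Mi.T@(d/k); rows.append([round(float(v),4) for v in w]+[round(float(-dy/k),2),grip])""").replace('round(np.degrees(np.arccos(-M[2,2])),2))','round(np.degrees(np.arccos(-M[2,2])),2),"toolz",np.round(M[:,2],4),"q",np.round(s["q"],3))')
open('h.py','w').write(t)
E
python3 -c "
from h import *
plan(.6135,-.1645,.036,176.3,0.2,step=.03)"
```

```text
pos [ 0.616  -0.1621  0.1196] yaw 176.43 delta [-0.0025 -0.0024 -0.0836] dyaw -0.13 rows 3 tilt 1.06 toolz [ 0.018   0.0043 -0.9998] q [-0.264  0.482  1.71   0.011  0.934 -1.779]
[[0.0013, -0.001, 0.0278, 0.04, 0.2], [0.0013, -0.001, 0.0278, 0.04, 0.2], [0.0013, -0.001, 0.0278, 0.04, 0.2]]
```

play_rows(series=[[0.0013,-0.001,0.0278,0,0.2],[0.0013,-0.001,0.0278,0,0.2],[0.0013,-0.001,0.02,0,0.2],[0,0,0.004,0,0.2]])

```text
time: 3.78
eef_pos: [0.6154, -0.1608, 0.0431]
ee_rot: [0.089, 3.117, 0.006]
wrist_force: [-1.0, 0.6, 0.2]
gripper_width: 0.0511
```

```bash
python3 -c "
from h import *
plan(.6135,-.1645,.036,176.3,0.2,step=.03)"
```

```text
pos [ 0.6154 -0.1608  0.0431] yaw 176.73 delta [-0.0019 -0.0037 -0.0071] dyaw -0.43 rows 1 tilt 1.34 toolz [ 0.0231  0.0034 -0.9997] q [-0.263  0.58   1.752  0.013  0.788 -1.786]
[[0.0018, -0.0038, 0.0071, 0.43, 0.2]]
```

play_rows(series=[[0.0018,-0.004,0.007,0.4,0.2],[0.0,-0.001,0.001,0,0.2]])

```text
time: 3.95
eef_pos: [0.6137, -0.1647, 0.0362]
ee_rot: [0.098, 3.117, 0.007]
wrist_force: [-0.8, 0.4, -0.4]
gripper_width: 0.0507
```

```bash
python3 -c "
from h import *
plan(.6135,-.1645,.036,176.3,0.2,step=.03)
im=r.capture('wrist'); cv2.imwrite('pics/w2.png',cv2.resize(im[:,:,::-1],None,fx=1.5,fy=1.5,interpolation=cv2.INTER_CUBIC))"
```

```text
pos [ 0.6137 -0.1647  0.0362] yaw 176.39 delta [-0.0002  0.0002 -0.0002] dyaw -0.09 rows 1 tilt 1.35 toolz [ 0.0232  0.0035 -0.9997] q [-0.27   0.589  1.756  0.014  0.775 -1.787]
[[0.0002, 0.0002, 0.0001, 0.09, 0.2]]
```

View pics/w2.png

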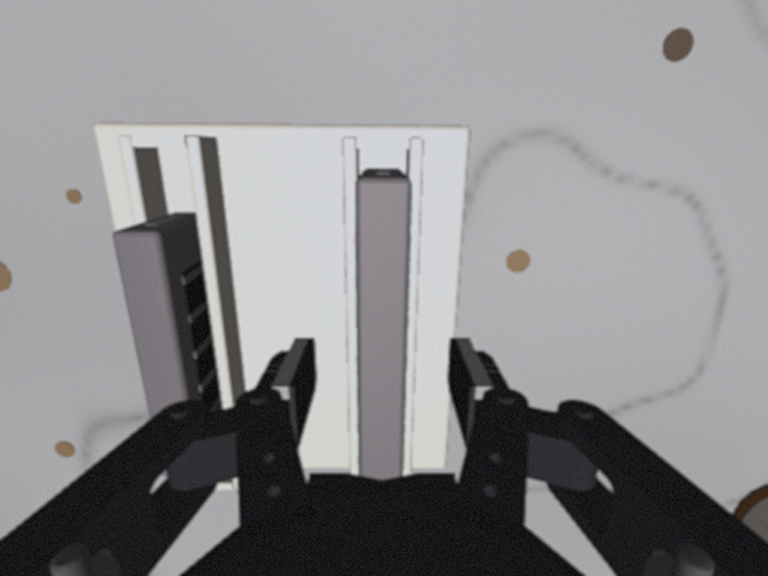

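The cassette's top (columns 358–410 at 1.5x) is centred between the fingers (315–450). Closing.

play_rows(series=[[0,0,0,0,-1],[0,0,0,0,-1],[0,0,0,0,-1],[0,0,0,0,-1],[0,0,0,0,-1]], squeeze=50)

```text
time: 4.42
eef_pos: [0.6177, -0.1659, 0.0423]
ee_rot: [0.098, 3.108, 0.004]
wrist_force: [-0.3, 0.3, -1.6]
gripper_width: 0.0151
```

```bash
python3 -c "
from h import *
plan(.6135,-.1645,.12,176.3,-1,step=.03)"
```

```text
pos [ 0.6177 -0.1659  0.0423] yaw 176.38 delta [-0.0042  0.0014  0.0777] dyaw -0.08 rows 3 tilt 1.82 toolz [ 0.0318  0.0013 -0.9995] q [-0.27   0.582  1.752  0.014  0.778 -1.787]
[[0.0006, 0.0005, -0.0259, 0.03, -1], [0.0006, 0.0005, -0.0259, 0.03, -1], [0.0006, 0.0005, -0.0259, 0.03, -1]]
```

play_rows(series=[[0.0006,0.0005,-0.02,0,-1],[0.0006,0.0005,-0.03,0,-1],[0.0006,0.0005,-0.03,0,-1]])

```text
time: 4.67
eef_pos: [0.6089, -0.1632, 0.1178]
ee_rot: [0.099, 3.12, 0.008]
wrist_force: [0.9, -0.1, -1.1]
gripper_width: 0.0149
```

```bash
python3 -c "
from h import *
plan(.46,-.02,.1,180,-1,step=.03)
im=r.capture('wrist'); cv2.imwrite('pics/w3.png',cv2.resize(im[:,:,::-1],None,fx=1.5,fy=1.5,interpolation=cv2.INTER_CUBIC))"
```

```text
pos [ 0.6089 -0.1632  0.1178] yaw 176.36 delta [-0.1489  0.1432 -0.0178] dyaw 3.64 rows 7 tilt 1.18 toolz [ 0.02    0.0045 -0.9998] q [-0.27   0.475  1.727  0.012  0.922 -1.784]
[[0.0226, 0.0191, 0.0022, -0.52, -1], [0.0224, 0.0193, 0.0022, -0.52, -1], [0.0222, 0.0195, 0.0022, -0.52, -1], [0.022, 0.0197, 0.0022, -0.52, -1], [0.0219, 0.0199, 0.0022, -0.52, -1]]
[[0.0217, 0.0201, 0.0022, -0.52, -1], [0.0215, 0.0203, 0.0022, -0.52, -1]]
```

View pics/w3.png

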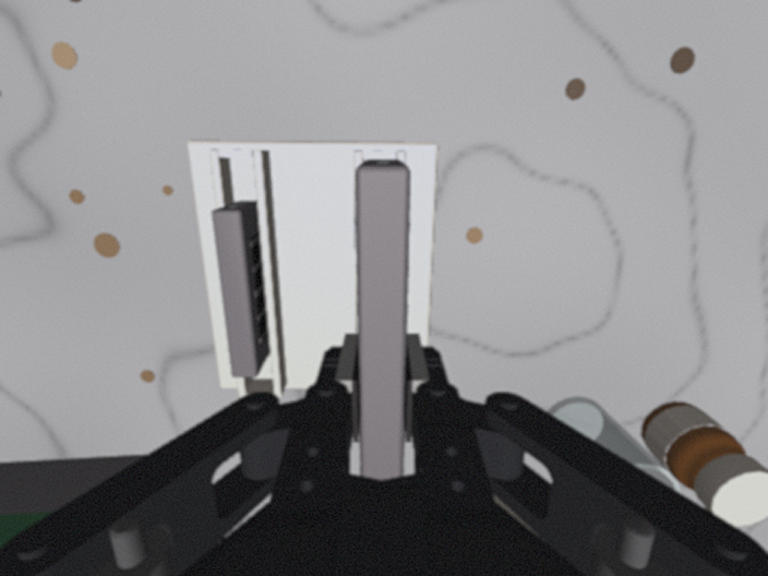

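play_rows(series=[[0.0226,0.0191,0.002,-0.3,-1],[0.0224,0.0193,0.002,-0.3,-1],[0.0222,0.0195,0.002,-0.3,-1],[0.022,0.0197,0.002,-0.3,-1],[0.0219,0.0199,0.002,-0.3,-1]])

```text
time: 5.13
eef_pos: [0.5114, -0.0624, 0.1161]
ee_rot: [0.063, 3.096, -0.002]
wrist_force: [0.2, 0.2, -1.7]
gripper_width: 0.0149
```

```bash
python3 -c "
from h import *
plan(.46,-.035,.07,178.6,-1,step=.03)"
```

```text
pos [ 0.5114 -0.0624  0.1161] yaw 177.68 delta [-0.0514  0.0274 -0.0461] dyaw 0.92 rows 3 tilt 2.56 toolz [ 0.0445 -0.0021 -0.999 ] q [-0.127  0.311  1.999  0.005  0.787 -1.66 ]
[[0.0181, 0.0084, 0.0146, -0.31, -1], [0.0181, 0.0085, 0.0146, -0.31, -1], [0.0181, 0.0086, 0.0146, -0.31, -1]]
```

play_rows(series=[[0.018,0.0085,0.014,-0.3,-1],[0.018,0.0085,0.014,-0.3,-1],[0.014,0.006,0.01,-0.2,-1],[0,0,0,0,-1]])

```text
time: 5.47
eef_pos: [0.4571, -0.0333, 0.0752]
ee_rot: [0.036, 3.098, -0.001]
wrist_force: [-0.7, 0.3, -1.9]
gripper_width: 0.015
```

```bash
python3 -c "
from h import *
plan(.46,-.035,.045,178.6,-1,step=.03)"
```

```text
pos [ 0.4571 -0.0333  0.0752] yaw 178.67 delta [ 0.0029 -0.0017 -0.0302] dyaw -0.07 rows 2 tilt 2.5 toolz [ 0.0437 -0.0013 -0.999 ] q [-0.078  0.309  2.14   0.004  0.649 -1.628]
[[-0.0008, -0.0008, 0.0151, 0.04, -1], [-0.0008, -0.0008, 0.0151, 0.04, -1]]
```

play_rows(series=[[-0.001,-0.001,0.013,0,-1],[0,0,0.012,0,-1],[0,0,0.004,0,-1],[0,0,0,0,-1]])

```text
time: 5.8
eef_pos: [0.4624, -0.0347, 0.0473]
ee_rot: [0.034, 3.094, -0.002]
wrist_force: [-0.4, 0.4, -0.9]
gripper_width: 0.0149
```

```bash
python3 -c "
from h import *
plan(.46,-.035,.035,178.6,-1,step=.03)
im=r.capture('scene'); cv2.imwrite('pics/s1.png',cv2.resize(im[120:300,130:370,::-1],None,fx=3,fy=3,interpolation=cv2.INTER_CUBIC))"
```

```text
pos [ 0.4624 -0.0347  0.0473] yaw 178.73 delta [-0.0024 -0.0003 -0.0123] dyaw -0.13 rows 1 tilt 2.74 toolz [ 0.0478 -0.0017 -0.9989] q [-0.08   0.368  2.146  0.004  0.58  -1.631]
[[0.003, -0.0003, 0.0121, 0.13, -1]]
```

View pics/s1.png

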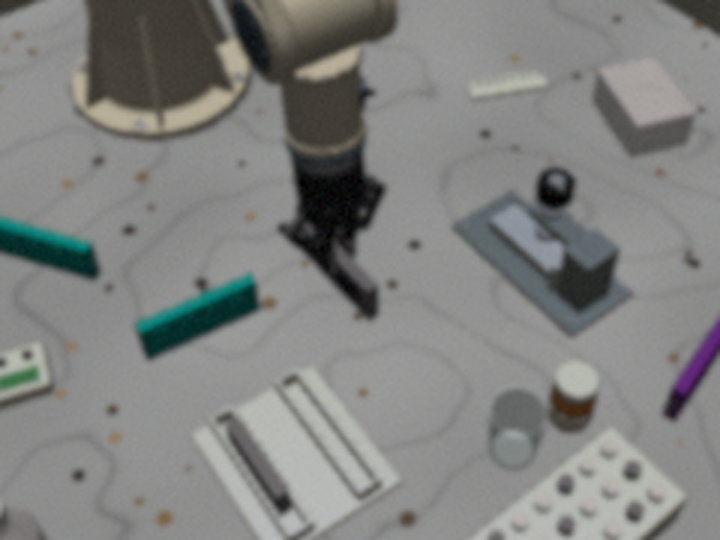

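The cassette is held above the bench between rack and press, away from the turquoise one. I'll lower it in small steps until it makes contact.

play_rows(series=[[0.002,0,0.007,0,-1],[0.001,0,0.003,0,-1]])

```text
time: 6.02
eef_pos: [0.4623, -0.0352, 0.0385]
ee_rot: [0.035, 3.089, -0.002]
wrist_force: [-0.3, 0.7, -2.0]
gripper_width: 0.0147
```

play_rows(series=[[0,0,0.002,0,-1],[0,0,0.002,0,-1]])

```text
time: 6.18
eef_pos: [0.4628, -0.0354, 0.0345]
ee_rot: [0.036, 3.089, -0.002]
wrist_force: [-0.1, -0.4, -1.3]
gripper_width: 0.0151
```

play_rows(series=[[0,0,0.002,0,-1],[0,0,0.002,0,-1]])

```text
time: 6.35
eef_pos: [0.4642, -0.0354, 0.0326]
ee_rot: [0.037, 3.087, -0.002]
wrist_force: [-23.8, 2.5, 83.8]
gripper_width: 0.0151
```

play_rows(series=[[0,0,-0.002,0,-1]])

```text
time: 6.43
eef_pos: [0.464, -0.0354, 0.0352]
ee_rot: [0.037, 3.087, -0.002]
wrist_force: [0.2, -0.4, -2.6]
gripper_width: 0.015
```

```bash
python3 -c "
from h import *
plan(.46,-.035,.035,178.6,-1,step=.03); print(r.state()['wrist_force'])
im=r.capture('wrist'); cv2.imwrite('pics/w4.png',cv2.resize(im[:,:,::-1],None,fx=1.5,fy=1.5,interpolation=cv2.INTER_CUBIC))"
```

```text
pos [ 0.464  -0.0354  0.0352] yaw 178.63 delta [-0.004   0.0004 -0.0002] dyaw -0.03 rows 1 tilt 3.1 toolz [ 0.054  -0.0018 -0.9985] q [-0.081  0.392  2.152  0.005  0.544 -1.632]
[[0.0041, 0.0003, -0.0, 0.03, -1]]
[ 0.20309852 -0.44173743 -2.59705928]
```

View pics/w4.png

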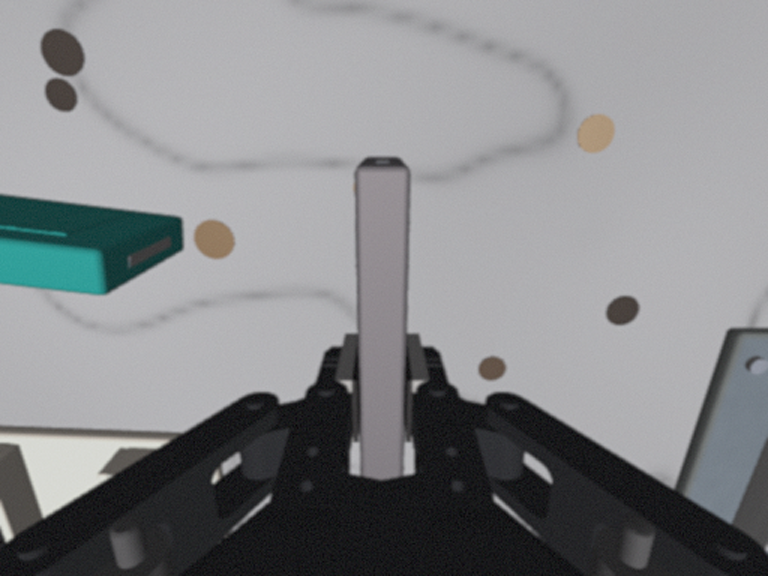

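play_rows(series=[[0,0,0,0,0.6],[0,0,0,0,0.6],[0,0,0,0,0.6]])

```text
time: 6.73
eef_pos: [0.4652, -0.0355, 0.036]
ee_rot: [0.037, 3.085, -0.002]
wrist_force: [-0.3, -0.2, -0.4]
gripper_width: 0.0505
```

```bash
python3 -c "
from h import *
plan(.464,-.035,.035,178.6,-1,step=.03); print(r.state()['wrist_force'])
im=r.capture('wrist'); cv2.imwrite('pics/w5.png',cv2.resize(im[:,:,::-1],None,fx=1.5,fy=1.5,interpolation=cv2.INTER_CUBIC))"
```

```text
pos [ 0.4652 -0.0355  0.036 ] yaw 178.64 delta [-0.0012  0.0005 -0.001 ] dyaw -0.04 rows 1 tilt 3.26 toolz [ 0.0568 -0.0021 -0.9984] q [-0.081  0.391  2.151  0.005  0.543 -1.632]
[[0.0013, 0.0004, 0.0009, 0.04, -1]]
[-0.31394899 -0.23604878 -0.37585686]
```

View pics/w5.png

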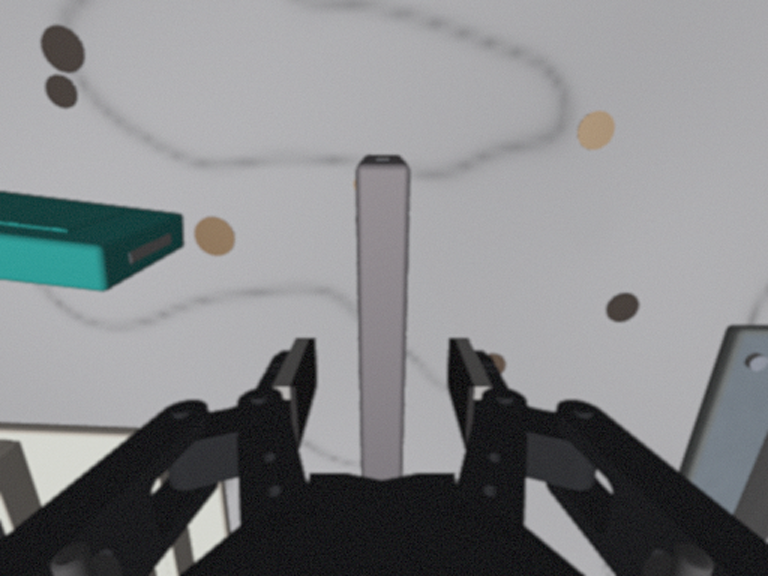

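play_rows(series=[[0,0,0.005,0,1],[0,0.006,0.002,0,1],[0,0.01,0,0,1],[0,0.008,0,0,1]])

```text
time: 7.12
eef_pos: [0.4659, -0.0109, 0.0275]
ee_rot: [0.041, 3.086, -0.002]
wrist_force: [-0.6, 0.4, -0.8]
gripper_width: 0.0854
```

play_rows(series=[[0,0.006,0,0,1],[0,0.004,0,0,1],[0,0.004,0,0,1]])

```text
time: 7.37
eef_pos: [0.466, 0.0063, 0.027]
ee_rot: [0.037, 3.086, -0.002]
wrist_force: [-0.2, 0.2, -0.4]
gripper_width: 0.0855
```

```bash
python3 -c "
from h import *
plan(.464,-.035,.035,178.6,-1,step=.03); print(r.state()['wrist_force'])
im=r.capture('wrist'); cv2.imwrite('pics/w6.png',cv2.resize(im[:,:,::-1],None,fx=1.5,fy=1.5,interpolation=cv2.INTER_CUBIC))"
```

```text
pos [0.466  0.0063 0.027 ] yaw 178.61 delta [-0.002  -0.0413  0.008 ] dyaw -0.01 rows 2 tilt 3.15 toolz [ 0.0548 -0.0021 -0.9985] q [ 0.012  0.409  2.154 -0.006  0.523 -1.529]
[[0.0003, -0.0207, -0.004, 0.01, -1], [0.0003, -0.0207, -0.004, 0.01, -1]]
[-0.22605677  0.16658942 -0.44963005]
```

View pics/w6.png

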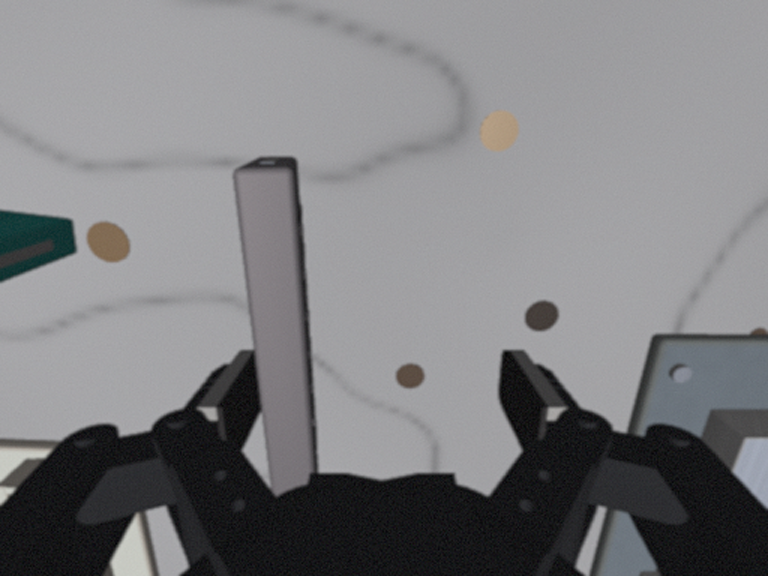

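The left finger now touches the cassette at about (258,350). I'll push further to topple it.

play_rows(series=[[0,0.005,0,0,1],[0,0.005,0,0,1],[0,0.005,0,0,1],[0,0,0,0,1]])

```text
time: 7.75
eef_pos: [0.4666, 0.0236, 0.0273]
ee_rot: [0.037, 3.086, -0.002]
wrist_force: [-0.6, 0.3, 0.4]
gripper_width: 0.0854
```

```bash
python3 -c "
from h import *
plan(.464,-.035,.035,178.6,-1,step=.03); print(r.state()['wrist_force'])
im=r.capture('wrist'); cv2.imwrite('pics/w7.png',cv2.resize(im[:,:,::-1],None,fx=1.5,fy=1.5,interpolation=cv2.INTER_CUBIC))"
```

```text
pos [0.4666 0.0236 0.0273] yaw 178.64 delta [-0.0026 -0.0586  0.0077] dyaw -0.04 rows 2 tilt 3.18 toolz [ 0.0554 -0.0019 -0.9985] q [ 0.051  0.41   2.152 -0.009  0.525 -1.488]
[[0.0004, -0.0293, -0.0039, 0.02, -1], [0.0004, -0.0293, -0.0039, 0.02, -1]]
[-0.59420653  0.2727703   0.37166463]
```

View pics/w7.png

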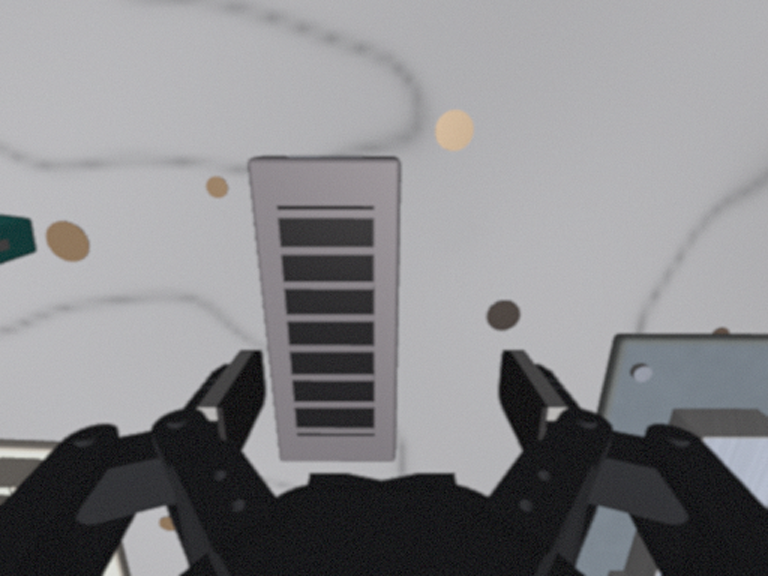

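The cassette lies flat; its top face corners are at (250,157), (400,158), (394,460), (281,460) in the 1.5x image.

Run:
```python
from h import *
c=cam("wrist"); f=lambda u,v,z: at_z("w",((u+.5)/1.5-.5,(v+.5)/1.5-.5),z,c)
Q=np.array([f(250,157,.016),f(400,158,.016),f(394,460,.016),f(281,460,.016)])
print(np.round(Q,4), Q.mean(0)); a=(Q[0]+Q[1])/2;b=(Q[2]+Q[3])/2
print(np.linalg.norm(a-b),np.linalg.norm(Q[0]-Q[1]),np.linalg.norm(Q[3]-Q[2]),np.degrees(np.arctan2(*(b-a)[[1,0]])),np.degrees(np.arctan2(*(Q[3]-Q[0])[[1,0]])),np.degrees(np.arctan2(*(Q[2]-Q[1])[[1,0]])))
m=(a+b)/2;
for k in (-.042,): print("grip",m+k*(b-a)/np.linalg.norm(b-a))
```

```text
[[ 0.3916 -0.0212  0.016 ]
 [ 0.3932  0.0323  0.016 ]
 [ 0.5308  0.0282  0.016 ]
 [ 0.5294 -0.0255  0.016 ]] [0.46124474 0.00345125 0.016     ]
0.13775507351746613 0.053546761133901985 0.05374583290687588 -1.7715610793972774 -1.8127172486614298 -1.7302994072320408
grip [0.41926482 0.00474966 0.016     ]
```

```bash
python3 -c "
from h import *
plan(.419,.0048,.03,178.2,1,step=.03)"
```

```text
pos [0.4665 0.0234 0.0273] yaw 178.65 delta [-0.0475 -0.0186  0.0027] dyaw -0.45 rows 2 tilt 3.17 toolz [ 0.0553 -0.002  -0.9985] q [ 0.05   0.41   2.152 -0.009  0.525 -1.489]
[[0.0234, -0.0098, -0.0027, 0.22, 1], [0.0234, -0.0099, -0.0027, 0.22, 1]]
```

play_rows(series=[[0.022,-0.01,-0.004,0.2,1],[0.018,-0.009,-0.003,0.2,1],[0.003,0,0,0,1],[0,0,0,0,1]])

```text
time: 8.13
eef_pos: [0.4226, 0.0052, 0.0321]
ee_rot: [0.046, 3.084, -0.002]
wrist_force: [0.0, 0.0, -0.2]
gripper_width: 0.0853
```

```bash
python3 -c "
from h import *
plan(.419,.0048,.004,178.2,1,step=.03)"
```

```text
pos [0.4226 0.0052 0.0321] yaw 178.28 delta [-0.0036 -0.0004 -0.0281] dyaw -0.08 rows 1 tilt 3.28 toolz [ 0.0572 -0.0019 -0.9984] q [ 0.011  0.353  2.243 -0.005  0.489 -1.525]
[[0.0052, -0.0005, 0.0279, 0.08, 1]]
```

play_rows(series=[[0.003,0,0.014,0,1],[0.003,0,0.008,0,1],[0.001,0,0.003,0,1],[0,0,0,0,1]])

```text
time: 8.47
eef_pos: [0.4204, 0.0055, 0.0064]
ee_rot: [0.047, 3.08, -0.001]
wrist_force: [-0.6, -0.1, 0.7]
gripper_width: 0.0854
```

```bash
python3 -c "
from h import *
plan(.419,.0048,.004,178.2,1,step=.03)
im=r.capture('wrist'); cv2.imwrite('pics/w8.png',cv2.resize(im[:,:,::-1],None,fx=1.5,fy=1.5,interpolation=cv2.INTER_CUBIC))"
```

```text
pos [0.4204 0.0055 0.0064] yaw 178.24 delta [-0.0014 -0.0007 -0.0024] dyaw -0.04 rows 1 tilt 3.52 toolz [ 0.0614 -0.0018 -0.9981] q [ 0.012  0.41   2.259 -0.006  0.412 -1.523]
[[0.0016, -0.0008, 0.0023, 0.04, 1]]
```

View pics/w8.png

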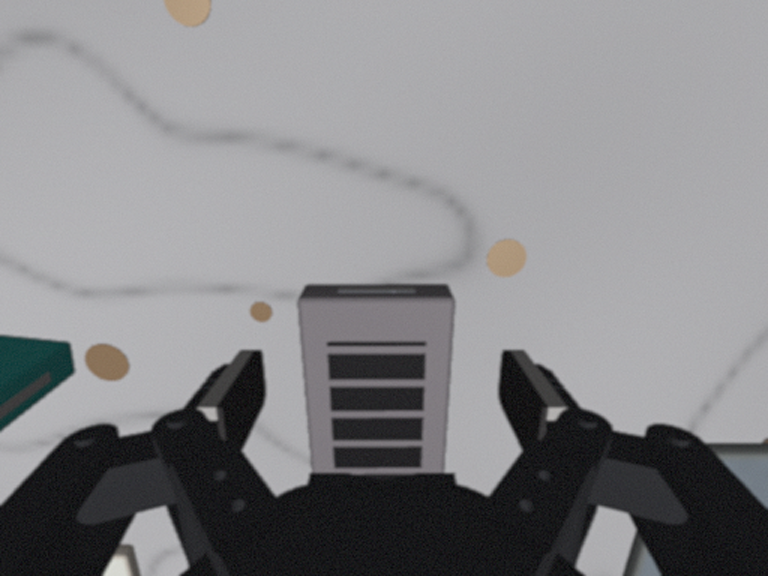

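play_rows(series=[[0.001,-0.001,0.004,0,1],[0,0,0.002,0,1],[0,0,0,0,0.3]], squeeze=60)

```text
time: 8.77
eef_pos: [0.4214, 0.0047, 0.0006]
ee_rot: [0.047, 3.078, -0.001]
wrist_force: [-0.6, 0.5, -0.2]
gripper_width: 0.0751
```

play_rows(series=[[0,0,0,0,-1],[0,0,0,0,-1]])

```text
time: 8.93
eef_pos: [0.4217, 0.0047, 0.0009]
ee_rot: [0.047, 3.078, -0.001]
wrist_force: [-3.4, 0.2, 22.9]
gripper_width: 0.0548
```

```bash
python3 -c "
from h import *
plan(.419,.0048,.004,178.2,1,step=.03)
im=r.capture('wrist'); cv2.imwrite('pics/w9.png',cv2.resize(im[:,:,::-1],None,fx=1.5,fy=1.5,interpolation=cv2.INTER_CUBIC))"
```

```text
pos [0.4217 0.0047 0.0009] yaw 178.26 delta [-0.0027  0.0001  0.0031] dyaw -0.06 rows 1 tilt 3.62 toolz [ 0.0631 -0.0018 -0.998 ] q [ 0.01   0.424  2.259 -0.006  0.396 -1.525]
[[0.0025, 0.0, -0.0033, 0.06, 1]]
```

View pics/w9.png

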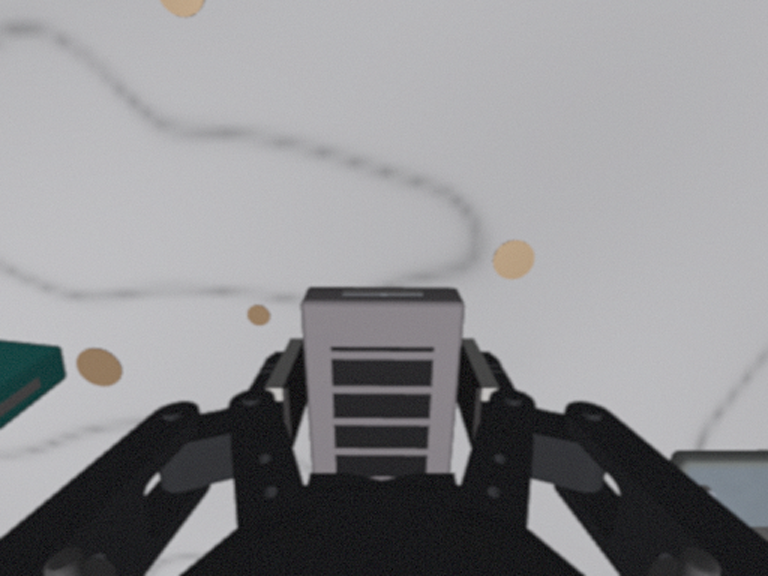

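The cassette is gripped across its width, between the pads at columns 305–460. Before carrying it, I'll refine the press pose from the first top picture.

Run:
```python
from h import *
im=cv2.imread("pics/top0.png").astype(int)
b,g,rr=im[...,0],im[...,1],im[...,2]
m=((b-rr)>10).astype(np.uint8); m[:125]=0;m[210:]=0;m[:,:180]=0;m[:,230:]=0
print(m.sum())
big=cv2.resize(im[125:210,180:230].astype(np.uint8),None,fx=8,fy=8,interpolation=cv2.INTER_CUBIC)
cv2.imwrite("pics/pz.png",big)
d=cv2.resize((b-rr)[125:210,180:230].astype(np.float32),None,fx=8,fy=8,interpolation=cv2.INTER_CUBIC)
d=cv2.GaussianBlur(d,(0,0),6)
print(np.percentile(d,[5,50,70,90,99]))
c=cam("top")
th=7
mk=(d>th).astype(np.uint8); cs,_=cv2.findContours(mk,cv2.RETR_EXTERNAL,cv2.CHAIN_APPROX_NONE); k=max(cs,key=cv2.contourArea)[:,0,:].astype(float)
P=np.array([at_z("top",((u+.5)/8-.5+180,(v+.5)/8-.5+125),.01,c)[:2] for u,v in k])
rect=cv2.minAreaRect((P*1000).astype(np.float32)); print(rect)
cv2.imwrite("pics/pm.png",mk*255)
```

```text
1136
[ 1.57001991  2.41363358  9.13840961 12.75874643 15.07892363]
((576.8499755859375, 176.29827880859375), (97.71785736083984, 207.3322296142578), 88.54476928710938)
```

View pics/pz.png

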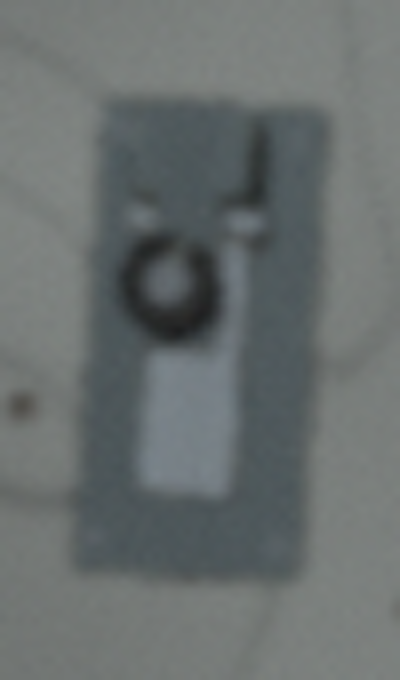

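View pics/pm.png

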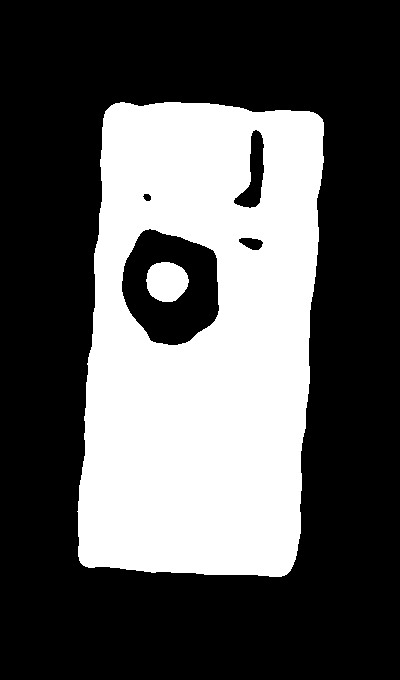

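play_rows(series=[[0.002,0,-0.015,0,-1],[0.002,0.0,-0.025,0,-1],[0.0,0.01,-0.01,0,-1],[0,0.02,0,0,-1]])

```text
time: 9.32
eef_pos: [0.4138, 0.0337, 0.0521]
ee_rot: [0.051, 3.081, -0.002]
wrist_force: [1.1, -0.3, -1.7]
gripper_width: 0.0544
```

```bash
python3 -c "
from h import *
plan(.407,.1806,.06,178.55,-1,step=.03)"
```

```text
pos [0.4138 0.0337 0.0521] yaw 178.09 delta [-0.0068  0.1469  0.0079] dyaw 0.46 rows 5 tilt 3.42 toolz [ 0.0597 -0.0021 -0.9982] q [ 0.083  0.299  2.25  -0.014  0.533 -1.442]
[[0.0022, 0.0293, -0.0017, -0.09, -1], [0.0022, 0.0293, -0.0017, -0.09, -1], [0.0022, 0.0293, -0.0017, -0.09, -1], [0.0021, 0.0293, -0.0017, -0.09, -1], [0.0021, 0.0293, -0.0017, -0.09, -1]]
```

play_rows(series=[[0.002,0.028,-0.0018,-0.1,-1],[0.002,0.028,-0.0018,-0.1,-1],[0.002,0.028,-0.0018,-0.1,-1],[0.002,0.025,-0.0018,-0.1,-1],[0.002,0.012,-0.0018,-0.1,-1]])

```text
time: 9.73
eef_pos: [0.4079, 0.1601, 0.0631]
ee_rot: [0.045, 3.077, -0.0]
wrist_force: [0.3, -0.1, -1.3]
gripper_width: 0.0544
```

play_rows(series=[[0,0,0,0,-1]])

```text
time: 9.82
eef_pos: [0.4079, 0.1623, 0.0636]
ee_rot: [0.041, 3.076, 0.001]
wrist_force: [0.6, 0.0, -0.8]
gripper_width: 0.0545
```

```bash
python3 -c "
from h import *
plan(.407,.1806,.036,178.55,-1,step=.03)
im=r.capture('wrist'); cv2.imwrite('pics/w10.png',cv2.resize(im[:,:,::-1],None,fx=1.5,fy=1.5,interpolation=cv2.INTER_CUBIC))"
```

```text
pos [0.4079 0.1623 0.0636] yaw 178.46 delta [-0.0009  0.0183 -0.0276] dyaw 0.09 rows 2 tilt 3.73 toolz [ 6.510e-02 -3.000e-04 -9.979e-01] q [ 0.395  0.302  2.197 -0.046  0.583 -1.111]
[[0.0016, 0.0091, 0.0137, -0.04, -1], [0.0016, 0.0091, 0.0137, -0.04, -1]]
```

View pics/w10.png

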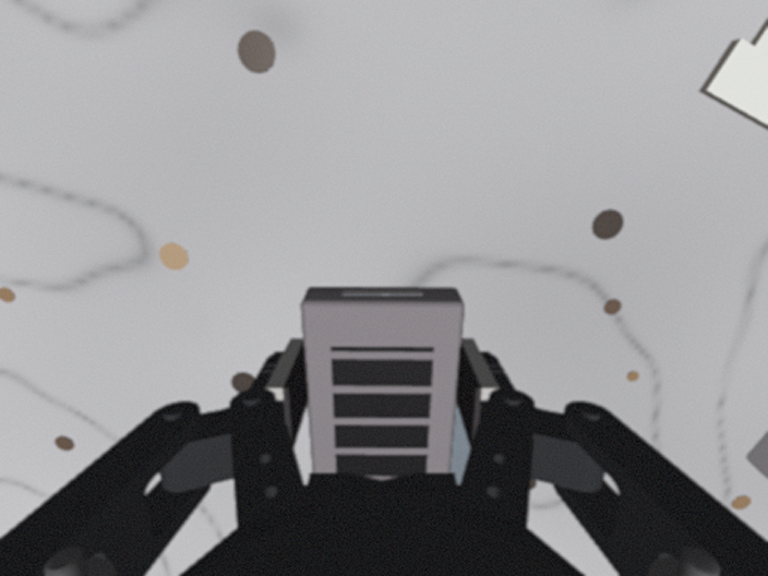

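play_rows(series=[[0.001,0.009,0.011,0,-1],[0.001,0.008,0.008,0,-1],[0.001,0.002,0.004,0,-1],[0,0,0,0,-1]])

```text
time: 10.2
eef_pos: [0.4065, 0.1792, 0.0393]
ee_rot: [0.041, 3.077, -0.001]
wrist_force: [0.4, -1.0, -1.2]
gripper_width: 0.0539
```

```bash
python3 -c "
from h import *
plan(.407,.1806,.037,178.55,-1,step=.03)
im=r.capture('top'); cv2.imwrite('pics/t1.png',cv2.resize(im[110:230,150:260,::-1],None,fx=5,fy=5,interpolation=cv2.INTER_CUBIC))
im=r.capture('scene'); cv2.imwrite('pics/s2.png',cv2.resize(im[130:250,230:370,::-1],None,fx=5,fy=5,interpolation=cv2.INTER_CUBIC))"
```

```text
pos [0.4065 0.1792 0.0393] yaw 178.46 delta [ 0.0005  0.0014 -0.0023] dyaw 0.09 rows 1 tilt 3.7 toolz [ 0.0645 -0.0014 -0.9979] q [ 0.434  0.36   2.197 -0.056  0.528 -1.062]
[[-0.0003, 0.0014, 0.0023, -0.09, -1]]
```

View pics/t1.png

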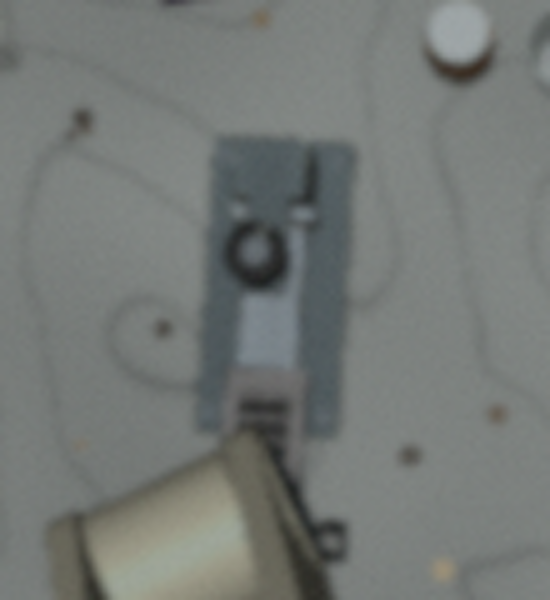

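View pics/s2.png

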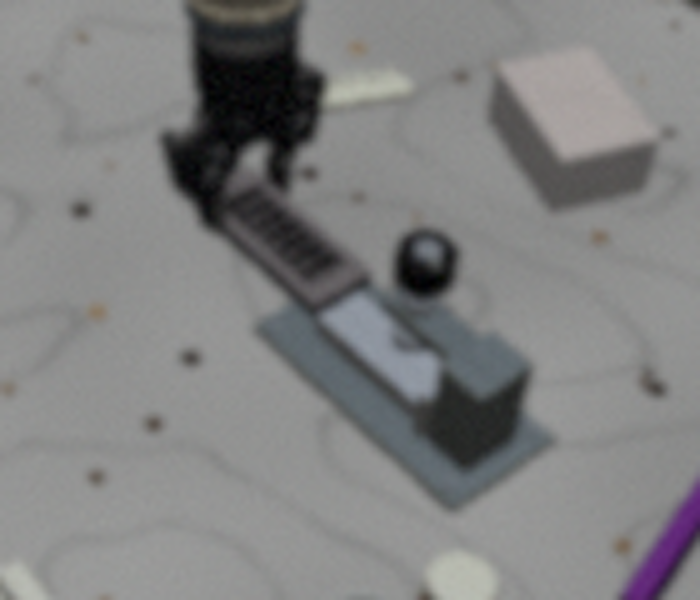

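Run:
```python
from h import *
c=cam("top"); f=lambda u,v,z: at_z("top",((u+.5)/5-.5+150,(v+.5)/5-.5+110),z,c)
print("cass end L,R",f(231,372,.052),f(303,376,.052),"sides lower",f(224,430,.052),f(303,430,.052))
print("bed L,R",f(239,350,.03),f(299,350,.03))
print("knob",f(257,255,.14))
```

```text
cass end L,R [0.51160143 0.19972449 0.052     ] [0.51023608 0.15076032 0.052     ] sides lower [0.47200931 0.20295729 0.052     ] [0.4734946  0.14945275 0.052     ]
bed L,R [0.52896488 0.1974321  0.03      ] [0.53011763 0.15613479 0.03      ]
knob [0.57992878 0.17531569 0.14      ]
```

```bash
python3 -c "
from h import *
plan(.455,.1797,.037,178.55,-1,step=.012)"
```

```text
pos [0.4068 0.1791 0.0398] yaw 178.44 delta [ 0.0482  0.0006 -0.0028] dyaw 0.11 rows 5 tilt 3.73 toolz [ 0.065  -0.0011 -0.9979] q [ 0.433  0.359  2.196 -0.056  0.529 -1.063]
[[-0.0096, 0.0004, 0.0012, -0.02, -1], [-0.0096, 0.0004, 0.0012, -0.02, -1], [-0.0096, 0.0004, 0.0012, -0.02, -1], [-0.0096, 0.0004, 0.0012, -0.02, -1], [-0.0096, 0.0004, 0.0012, -0.02, -1]]
```

play_rows(series=[[-0.0096,0.0006,0.0012,0,-1],[-0.0096,0.0006,0.0012,0,-1],[-0.0096,0.0004,0.0012,0,-1],[-0.0096,0.0004,0.0012,0,-1]])

```text
time: 10.63
eef_pos: [0.4478, 0.1785, 0.0381]
ee_rot: [0.043, 3.077, -0.001]
wrist_force: [0.2, 0.5, -2.5]
gripper_width: 0.0542
```

```bash
python3 -c "
from h import *
plan(.498,.1786,.036,178.55,-1,step=.012)"
```

```text
pos [0.4478 0.1785 0.0381] yaw 178.41 delta [ 0.0502  0.0001 -0.0021] dyaw 0.14 rows 5 tilt 3.7 toolz [ 0.0645 -0.0016 -0.9979] q [ 0.395  0.403  2.12  -0.05   0.561 -1.107]
[[-0.01, 0.0003, 0.0011, -0.03, -1], [-0.01, 0.0003, 0.0011, -0.03, -1], [-0.01, 0.0003, 0.0011, -0.03, -1], [-0.01, 0.0003, 0.0011, -0.03, -1], [-0.01, 0.0003, 0.0011, -0.03, -1]]
```

play_rows(series=[[-0.01,0.0005,0.0012,-0.1,-1],[-0.01,0.0005,0.0012,0,-1],[-0.01,0.0003,0.0012,0,-1],[-0.009,0.0003,0.0012,0,-1]])

```text
time: 10.97
eef_pos: [0.4936, 0.1789, 0.036]
ee_rot: [0.042, 3.075, -0.0]
wrist_force: [0.2, -0.2, -1.4]
gripper_width: 0.054
```

```bash
python3 -c "
from h import *
plan(.5073,.1781,.035,178.55,-1,step=.012)
im=r.capture('top'); cv2.imwrite('pics/t2.png',cv2.resize(im[110:230,150:260,::-1],None,fx=5,fy=5,interpolation=cv2.INTER_CUBIC))
im=r.capture('scene'); cv2.imwrite('pics/s3.png',cv2.resize(im[130:250,230:370,::-1],None,fx=5,fy=5,interpolation=cv2.INTER_CUBIC))"
```

```text
pos [0.4936 0.1789 0.036 ] yaw 178.44 delta [ 0.0137 -0.0008 -0.001 ] dyaw 0.11 rows 2 tilt 3.82 toolz [ 6.660e-02 -9.000e-04 -9.978e-01] q [ 0.361  0.452  2.032 -0.043  0.596 -1.148]
[[-0.0068, -0.0002, 0.001, -0.05, -1], [-0.0068, -0.0002, 0.001, -0.05, -1]]
```

View pics/s3.png

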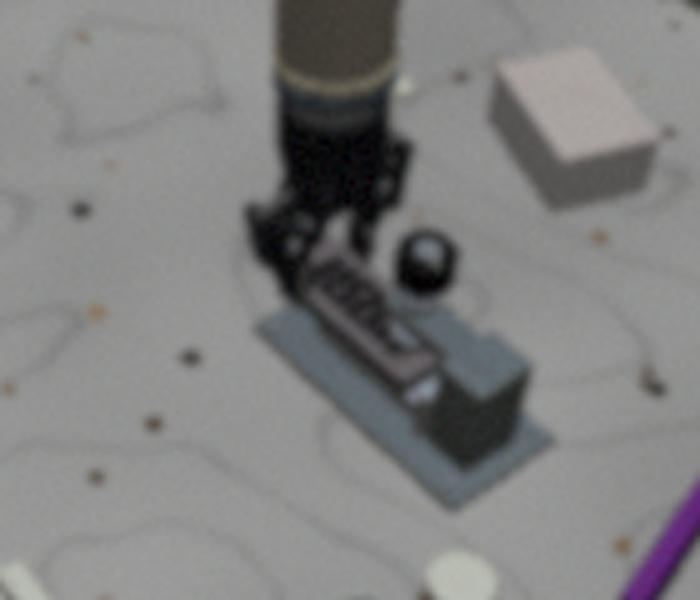

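View pics/t2.png

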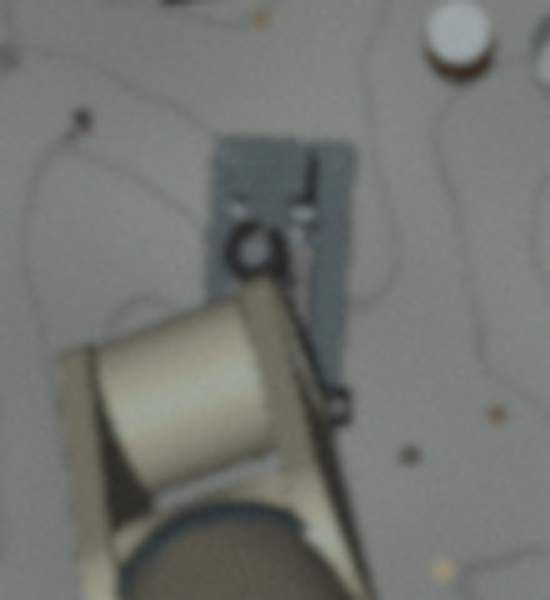

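The cassette is under the pad and a small piece of bed shows between its end and the back stop. Next I advance and lower it.

play_rows(series=[[-0.005,-0.0002,0.002,0,-1],[-0.004,0,0.002,0,-1]])

```text
time: 11.23
eef_pos: [0.503, 0.1783, 0.0323]
ee_rot: [0.042, 3.075, -0.0]
wrist_force: [0.1, -0.1, -1.3]
gripper_width: 0.0543
```

play_rows(series=[[-0.002,0,0.001,0,-1],[-0.001,0,0.001,0,-1]])

```text
time: 11.4
eef_pos: [0.5054, 0.1782, 0.0308]
ee_rot: [0.043, 3.078, -0.001]
wrist_force: [-17.5, 1.6, 40.9]
gripper_width: 0.0544
```

play_rows(series=[[0,0,-0.001,0,-1]])

```text
time: 11.48
eef_pos: [0.505, 0.1782, 0.032]
ee_rot: [0.043, 3.078, -0.001]
wrist_force: [-0.7, 0.3, -2.1]
gripper_width: 0.0544
```

play_rows(series=[[-0.001,0,0,0,-1]])

```text
time: 11.57
eef_pos: [0.5057, 0.1783, 0.0322]
ee_rot: [0.043, 3.078, -0.001]
wrist_force: [-1.1, 0.2, -1.8]
gripper_width: 0.0542
```

```bash
python3 -c "
from h import *
plan(.5073,.1781,.035,178.55,-1,step=.012)
im=r.capture('scene'); cv2.imwrite('pics/s4.png',cv2.resize(im[130:250,230:370,::-1],None,fx=5,fy=5,interpolation=cv2.INTER_CUBIC))"
```

```text
pos [0.5057 0.1783 0.0322] yaw 178.42 delta [ 0.0016 -0.0002  0.0028] dyaw 0.13 rows 1 tilt 3.61 toolz [ 0.0629 -0.0016 -0.998 ] q [ 0.351  0.472  2.007 -0.041  0.604 -1.16 ]
[[-0.0017, -0.0001, -0.0026, -0.13, -1]]
```

View pics/s4.png

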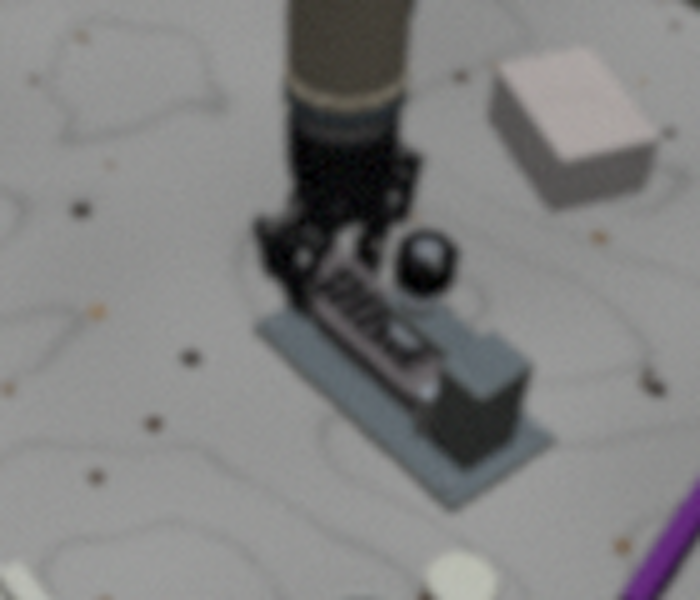

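Not yet at the stop. I'll go on with small forward steps, reading the force.

play_rows(series=[[-0.002,0,0,0,-1],[-0.0015,0,0,0,-1]])

```text
time: 11.78
eef_pos: [0.508, 0.1779, 0.0318]
ee_rot: [0.042, 3.081, -0.002]
wrist_force: [-8.6, 3.8, -0.3]
gripper_width: 0.0542
```

play_rows(series=[[-0.0015,0,0,0,-1]])

```text
time: 11.87
eef_pos: [0.5079, 0.1777, 0.0313]
ee_rot: [0.04, 3.084, -0.004]
wrist_force: [-7.3, 4.5, 0.9]
gripper_width: 0.0539
```

play_rows(series=[[-0.0015,0,0,0,-1]])

```text
time: 11.95
eef_pos: [0.5079, 0.1777, 0.031]
ee_rot: [0.039, 3.087, -0.005]
wrist_force: [-10.4, 3.5, 12.8]
gripper_width: 0.0542
```

The cassette is at the stop (x stays at 0.508 with −10 N). Releasing.

play_rows(series=[[0,0,0,0,0.9],[0,0,0,0,0.9],[0,0,0,0,0.9]])

```text
time: 12.2
eef_pos: [0.5084, 0.178, 0.0308]
ee_rot: [0.039, 3.086, -0.004]
wrist_force: [0.3, -0.7, 0.4]
gripper_width: 0.0808
```

```bash
python3 -c "
from h import *
plan(.5073,.1781,.035,178.55,-1,step=.012)
im=r.capture('wrist'); cv2.imwrite('pics/w11.png',cv2.resize(im[:,:,::-1],None,fx=1.5,fy=1.5,interpolation=cv2.INTER_CUBIC))"
```

```text
pos [0.5084 0.178  0.0308] yaw 178.57 delta [-0.0011  0.0001  0.0042] dyaw -0.02 rows 1 tilt 3.15 toolz [ 0.0548 -0.0034 -0.9985] q [ 0.348  0.48   1.996 -0.038  0.615 -1.168]
[[0.0009, 0.0001, -0.0042, 0.02, -1]]
```

View pics/w11.png

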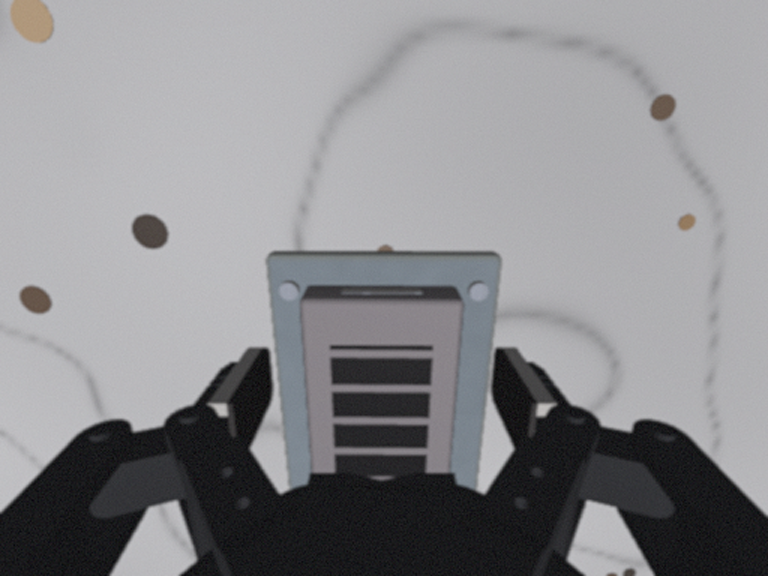

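Run:
```python
from h import *
c=cam("wrist"); f=lambda u,v,z: at_z("w",((u+.5)/1.5-.5,(v+.5)/1.5-.5),z,c)
Q=[f(302,299,.046),f(462,299,.046),f(268,256,.01),f(500,256,.01)]; print(np.round(Q,4))
print("cass front mid",(Q[0]+Q[1])/2,"base front mid",(Q[2]+Q[3])/2)
plan(.48,.1785,.035,178.55,0.9,step=.012)
```

```text
[[0.4777 0.1529 0.046 ]
 [0.4791 0.2061 0.046 ]
 [0.4731 0.1324 0.01  ]
 [0.4756 0.2283 0.01  ]]
cass front mid [0.47842094 0.17946571 0.046     ] base front mid [0.47431265 0.18035899 0.01      ]
pos [0.5084 0.178  0.0308] yaw 178.57 delta [-0.0284  0.0005  0.0042] dyaw -0.02 rows 3 tilt 3.15 toolz [ 0.0548 -0.0034 -0.9985] q [ 0.348  0.48   1.996 -0.038  0.615 -1.168]
[[0.0094, -0.0001, -0.0019, 0.01, 0.9], [0.0094, -0.0001, -0.0019, 0.01, 0.9], [0.0094, -0.0001, -0.0019, 0.01, 0.9]]
```

Seated: the cassette's front end is 4 mm behind the base's front edge (5 expected) and less than 1 mm off the centre line. Retreating back and up.

play_rows(series=[[0.008,0,-0.004,0,0.9],[0.008,0,-0.02,0,0.9],[0.002,0,-0.04,0,0.9],[0.002,0,-0.0417,0,0.9],[0.002,0,-0.0417,0,0.9]])

```text
time: 12.67
eef_pos: [0.471, 0.1765, 0.173]
ee_rot: [0.041, 3.101, -0.014]
wrist_force: [1.2, 0.8, -0.9]
gripper_width: 0.081
```

```bash
python3 -c "
from h import *
plan(.5818,.1762,.2,178.55,0.5,step=.03)"
```

```text
pos [0.471  0.1765 0.173 ] yaw 178.51 delta [ 0.1108 -0.0003  0.027 ] dyaw 0.04 rows 4 tilt 2.34 toolz [ 0.0397 -0.0094 -0.9992] q [ 0.371  0.216  1.971 -0.029  0.921 -1.156]
[[-0.0279, 0.0006, -0.0056, -0.01, 0.5], [-0.0279, 0.0006, -0.0056, -0.01, 0.5], [-0.0279, 0.0006, -0.0056, -0.01, 0.5], [-0.0279, 0.0006, -0.0056, -0.01, 0.5]]
```

play_rows(series=[[-0.035,0.0006,-0.015,-1,0.7],[-0.035,0.0006,-0.015,0,0.7],[-0.03,0.0006,-0.006,0,0.7],[-0.008,0,-0.002,0,0.7],[0,0,0,0,0.7]])

```text
time: 13.08
eef_pos: [0.5807, 0.1782, 0.2317]
ee_rot: [0.011, 3.085, -0.005]
wrist_force: [-0.3, 0.5, 0.0]
gripper_width: 0.0727
```

```bash
python3 -c "
from h import *
plan(.5818,.1762,.2,178.55,0.5,step=.03)
im=r.capture('wrist'); cv2.imwrite('pics/w12.png',cv2.resize(im[:,:,::-1],None,fx=1.5,fy=1.5,interpolation=cv2.INTER_CUBIC))"
```

```text
pos [0.5807 0.1782 0.2317] yaw 179.6 delta [ 0.0011 -0.002  -0.0317] dyaw -1.05 rows 2 tilt 3.25 toolz [ 0.0567 -0.0037 -0.9984] q [ 0.307  0.298  1.712 -0.023  1.079 -1.246]
[[0.0003, -0.0009, 0.0159, 0.52, 0.5], [0.0003, -0.0009, 0.0159, 0.52, 0.5]]
```

View pics/w12.png

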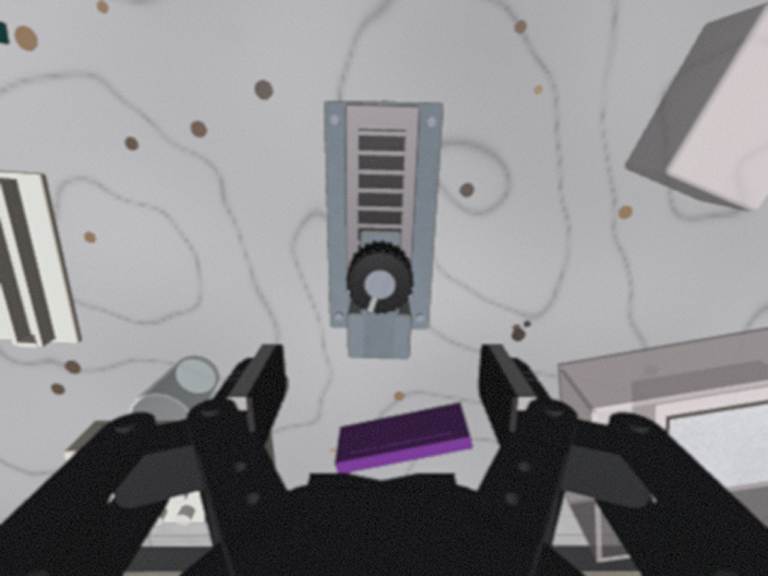

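Run:
```python
from h import *
c=cam("wrist"); f=lambda u,v,z: at_z("w",((u+.5)/1.5-.5,(v+.5)/1.5-.5),z,c)
print(f(380,285,.145),f(347,281,.145),f(413,281,.145))
# prediction of knob top circle
import math
for cx,cy in [(.5818,.1762)]:
    P=[[cx+.02*math.cos(t),cy+.02*math.sin(t),.145] for t in np.arange(0,6.28,1.5708)]
    print((proj("w",P,c)+.5)*1.5-.5)
plan(.5815,.176,.145,-81,0.5,step=.03)
```

```text
[0.58331617 0.17739444 0.145     ] [0.580611   0.15770931 0.145     ] [0.5809099  0.19712074 0.145     ]
[[378.36477749 313.08842367]
 [411.43187479 282.40755894]
 [377.56622917 250.39551337]
 [344.55572428 282.88218102]]
pos [0.5798 0.1781 0.2312] yaw 179.6 delta [ 0.0017 -0.0021 -0.0862] dyaw 99.4 rows 14 tilt 3.21 toolz [ 0.0558 -0.004  -0.9984] q [ 0.307  0.298  1.714 -0.023  1.078 -1.246]
[[0.0002, -0.0001, 0.0062, -7.1, 0.5], [0.0002, -0.0001, 0.0062, -7.1, 0.5], [0.0002, -0.0001, 0.0062, -7.1, 0.5], [0.0003, -0.0, 0.0062, -7.1, 0.5], [0.0003, -0.0, 0.0062, -7.1, 0.5]]
[[0.0003, 0.0, 0.0062, -7.1, 0.5], [0.0002, 0.0001, 0.0062, -7.1, 0.5], [0.0002, 0.0001, 0.0062, -7.1, 0.5], [0.0002, 0.0001, 0.0062, -7.1, 0.5], [0.0002, 0.0001, 0.0062, -7.1, 0.5]]
[[0.0002, 0.0002, 0.0062, -7.1, 0.5], [0.0002, 0.0002, 0.0062, -7.1, 0.5], [0.0001, 0.0002, 0.0062, -7.1, 0.5], [0.0001, 0.0002, 0.0062, -7.1, 0.5]]
```

play_rows(series=[[0.0002,-0.0001,0.0045,-7.1,0.7],[0.0002,-0.0001,0.0045,-7.1,0.7],[0.0002,-0.0001,0.0045,-7.1,0.7],[0.0003,0,0.0045,-7.1,0.7],[0.0003,0,0.0045,-7.1,0.7]])

```text
time: 13.55
eef_pos: [0.5703, 0.1764, 0.2035]
ee_rot: [-0.945, 2.952, -0.031]
wrist_force: [1.0, 0.4, -0.1]
gripper_width: 0.0728
```

play_rows(series=[[0.0003,0,0.0045,-7.1,0.7],[0.0002,0.0001,0.0045,-7.1,0.7],[0.0002,0.0001,0.0045,-7.1,0.7],[0.0002,0.0001,0.0045,-7.1,0.7],[0.0002,0.0001,0.0045,-7.1,0.7]])

```text
time: 13.97
eef_pos: [0.5572, 0.1742, 0.1736]
ee_rot: [-1.819, 2.536, -0.042]
wrist_force: [1.1, 0.0, 0.1]
gripper_width: 0.0723
```

Run:
```python
from h import *
plan(.582,.177,.15,-81,0.7,step=.03)
```

```text
pos [0.5572 0.1742 0.1736] yaw -108.7 delta [ 0.0248  0.0028 -0.0236] dyaw 27.7 rows 4 tilt 1.93 toolz [ 0.0321 -0.0103 -0.9994] q [ 0.312  0.337  1.798 -0.024  0.979 -2.49 ]
[[-0.0026, -0.0054, 0.0061, -6.92, 0.7], [-0.002, -0.0057, 0.0061, -6.92, 0.7], [-0.0013, -0.0059, 0.0061, -6.92, 0.7], [-0.0005, -0.006, 0.0061, -6.92, 0.7]]
```

play_rows(series=[[0,0,0,-6,0.7],[0,0,0,-6,0.7],[0,0,0,-6,0.7],[0,0,0,-6,0.7]])

```text
time: 14.3
eef_pos: [0.5459, 0.1727, 0.1673]
ee_rot: [-2.346, 2.087, -0.036]
wrist_force: [-0.0, 0.6, -0.4]
gripper_width: 0.0727
```

Run:
```python
from h import *
plan(.582,.177,.15,-81,0.7,step=.03)
```

```text
pos [0.5459 0.1727 0.1673] yaw -83.34 delta [ 0.0361  0.0043 -0.0173] dyaw 2.34 rows 2 tilt 1.33 toolz [ 0.0182 -0.0144 -0.9997] q [ 0.315  0.336  1.817 -0.023  0.977 -2.93 ]
[[-0.0002, -0.0181, 0.009, -1.17, 0.7], [0.0002, -0.0181, 0.009, -1.17, 0.7]]
```

play_rows(series=[[0,0,0,5,0.7],[0,0,0,5,0.7],[0,0,0,5,0.7],[0,0,0,5,0.7],[0,0,0,5,0.7]])

```text
time: 14.72
eef_pos: [0.5326, 0.1711, 0.1614]
ee_rot: [1.833, -2.541, 0.027]
wrist_force: [0.3, -0.1, 0.1]
gripper_width: 0.0726
```

Run:
```python
from h import *
plan(.582,.177,.15,-81,0.7,step=.03)
```

```text
pos [0.5326 0.1711 0.1614] yaw -108.37 delta [ 0.0494  0.0059 -0.0114] dyaw 27.37 rows 4 tilt 1.1 toolz [ 0.0033 -0.0188 -0.9998] q [ 0.32   0.332  1.838 -0.023  0.975 -2.488]
[[-0.0053, -0.0112, 0.0029, -6.84, 0.7], [-0.004, -0.0118, 0.0029, -6.84, 0.7], [-0.0025, -0.0122, 0.0029, -6.84, 0.7], [-0.0011, -0.0124, 0.0029, -6.84, 0.7]]
```

play_rows(series=[[0,0,0,0,0.7],[0,0,0,0,0.7],[0,0,0,0,0.7]])

```text
time: 14.97
eef_pos: [0.5268, 0.1703, 0.159]
ee_rot: [1.832, -2.534, 0.024]
wrist_force: [-0.5, -0.0, 0.6]
gripper_width: 0.0726
```

Run:
```python
from h import *
plan(.582,.177,.165,-81,0.7,step=.03); s=r.state(); print(s["joint_vel"],s["effort"])
```

```text
pos [0.5268 0.1703 0.159 ] yaw -108.28 delta [0.0552 0.0067 0.006 ] dyaw 27.28 rows 4 tilt 1.2 toolz [-0.003  -0.0208 -0.9998] q [ 0.322  0.33   1.847 -0.023  0.974 -2.488]
[[-0.0059, -0.0126, -0.0016, -6.82, 0.7], [-0.0043, -0.0132, -0.0016, -6.82, 0.7], [-0.0027, -0.0136, -0.0016, -6.82, 0.7], [-0.0011, -0.0138, -0.0016, -6.82, 0.7]]
[ 4.16537945e-03 -4.22168828e-03  2.48962986e-02  2.38210341e-05
 -1.40348822e-03 -2.74194654e-02] [-2.42258550e-02 -5.43249786e+01 -2.97504330e+01 -8.87973374e-02
  6.12067594e-02  2.11163526e-01]
```

play_rows(series=[[-0.0055,-0.013,-0.001,-6.8,0.7],[-0.004,-0.013,-0.001,-6.8,0.7],[-0.003,-0.0136,-0.001,-6.8,0.7],[-0.001,-0.0138,-0.001,-6.8,0.7]])

```text
time: 15.3
eef_pos: [0.5777, 0.1761, 0.1611]
ee_rot: [2.392, -2.0, 0.012]
wrist_force: [0.6, 0.2, -0.1]
gripper_width: 0.0724
```

Run:
```python
from h import *
plan(.582,.177,.14,None,0.7,step=.01); s=r.state(); print(s["joint_vel"])
```

```text
pos [0.5777 0.1761 0.1611] yaw -79.79 delta [ 0.0043  0.0009 -0.0211] dyaw 0 rows 3 tilt 1.39 toolz [-0.0091 -0.0225 -0.9997] q [ 0.304  0.402  1.731 -0.022  1.024 -3.004]
[[-0.0002, -0.0016, 0.007, 0.0, 0.7], [-0.0002, -0.0016, 0.007, 0.0, 0.7], [-0.0002, -0.0016, 0.007, 0.0, 0.7]]
[-4.93266641e-02  2.26825308e-01 -3.69845911e-01  6.26620228e-04
  1.57677504e-01 -1.54517323e+00]
```

play_rows(series=[[0,-0.001,0.003,4,0.7],[0,-0.001,0.005,1,0.7]])

```text
time: 15.47
eef_pos: [0.582, 0.1767, 0.1536]
ee_rot: [2.32, -2.087, 0.015]
wrist_force: [0.8, -0.5, -0.1]
gripper_width: 0.0723
```

Run:
```python
from h import *
plan(.582,.177,.125,None,0.7,step=.01); s=r.state(); print(s["joint_vel"])
```

```text
pos [0.582  0.1767 0.1536] yaw -83.93 delta [ 0.      0.0003 -0.0286] dyaw 0 rows 3 tilt 1.31 toolz [-0.0066 -0.0218 -0.9997] q [ 0.303  0.416  1.729 -0.022  1.01  -2.932]
[[-0.0003, -0.0001, 0.0095, 0.0, 0.7], [-0.0003, -0.0001, 0.0095, 0.0, 0.7], [-0.0003, -0.0001, 0.0095, 0.0, 0.7]]
[-0.00612545  0.10126664  0.00372636 -0.00351579 -0.11907666 -0.01596017]
```

play_rows(series=[[0,0,0.009,0,0.7],[0,0,0.009,0,0.7],[0,0,0.006,0,0.7],[0,0,0.003,0,0.7]])

```text
time: 15.8
eef_pos: [0.5797, 0.1757, 0.1226]
ee_rot: [2.323, -2.081, 0.013]
wrist_force: [-0.7, -0.4, 0.1]
gripper_width: 0.0729
```

Run:
```python
from h import *
plan(.582,.177,.122,None,0.7,step=.01); s=r.state(); print(s["joint_vel"])
im=r.capture('wrist'); cv2.imwrite('pics/w13.png',cv2.resize(im[:,:,::-1],None,fx=1.5,fy=1.5,interpolation=cv2.INTER_CUBIC))
```

```text
pos [0.5797 0.1757 0.1226] yaw -83.69 delta [ 0.0023  0.0013 -0.0006] dyaw 0 rows 1 tilt 1.39 toolz [-0.0091 -0.0225 -0.9997] q [ 0.302  0.451  1.754 -0.023  0.952 -2.936]
[[-0.0011, -0.0025, 0.0005, 0.0, 0.7]]
[-0.00114302  0.05110149  0.0401322  -0.00236985 -0.07865715 -0.00671675]
```

View pics/w13.png

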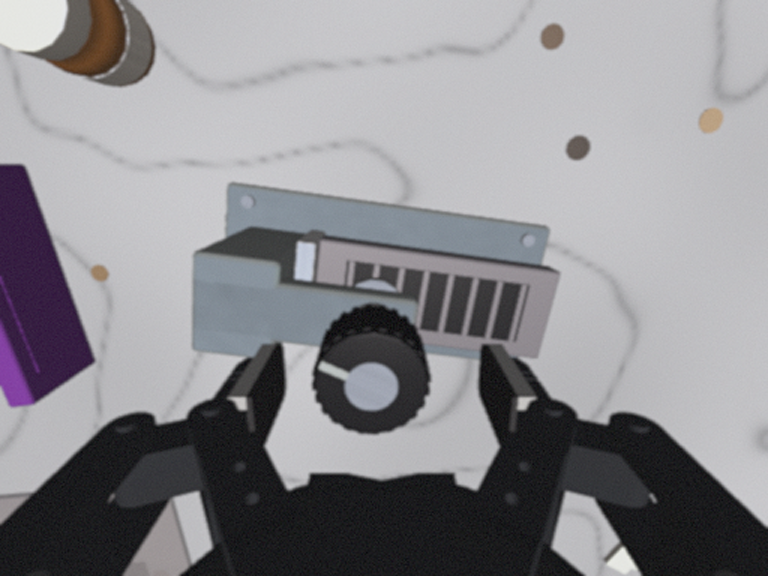

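play_rows(series=[[-0.001,-0.0035,0,0,0.7],[0,0,0,0,0.3],[0,0,0,0,-1],[0,0,0,0,-1]], squeeze=45)

```text
time: 16.18
eef_pos: [0.5833, 0.1772, 0.1221]
ee_rot: [2.324, -2.079, 0.013]
wrist_force: [2.4, -1.5, 5.6]
gripper_width: 0.0388
```

Run:
```python
from h import *
plan(.582,.177,.122,None,0.7,step=.01); s=r.state(); print(s["joint_vel"],s["wrist_force"],s["wrist_torque"])
```

```text
pos [0.5833 0.1772 0.1221] yaw -83.63 delta [-0.0013 -0.0002 -0.0001] dyaw 0 rows 1 tilt 1.4 toolz [-0.0091 -0.0227 -0.9997] q [ 0.303  0.457  1.746 -0.023  0.955 -2.936]
[[0.0001, 0.0013, 0.0001, 0.0, 0.7]]
[-9.23818466e-04 -1.17783003e-02 -2.23740461e-02 -6.50725971e-03
 -7.80392950e-03  8.93115919e-05] [ 2.44966964 -1.45509065  5.56740813] [-0.13353166 -0.17718649  0.00571576]
```

Gripped at 39 mm with low forces. I'll start turning clockwise and following it down.

play_rows(series=[[0,0,0.0002,5,-1],[0,0,0.0002,5,-1],[0,0,0.0002,5,-1]])

```text
time: 16.43
eef_pos: [0.5834, 0.1772, 0.1218]
ee_rot: [2.026, -2.373, 0.018]
wrist_force: [0.6, 0.0, -3.5]
gripper_width: 0.0388
```

```bash
cat > st.py <<'E'
from h import *
s=r.state(); M=R.from_rotvec(s["ee_rot"]).as_matrix()
print(round(s["time"],2),np.round(s["eef_pos"],4),"yaw",round(yaw_of(M),1),"tilt",np.round(M[:2,2],3),"q6",round(s["q"][5],3),"F",np.round(s["wrist_force"],1),"T",np.round(s["wrist_torque"],2),"w",round(s["gripper_width"],4))
E
python3 st.py
```

```text
16.43 [0.5834 0.1772 0.1218] yaw -99.0 tilt [-0.009 -0.023] q6 -2.668 F [ 0.6  0.  -3.5] T [ 0.09 -0.01  0.  ] w 0.0388
```

play_rows(series=[[0,0,0.00025,7,-1],[0,0,0.00025,7,-1],[0,0,0.00025,7,-1],[0,0,0.00025,7,-1],[0,0,0.00025,7,-1]])

```text
time: 16.85
eef_pos: [0.5837, 0.1773, 0.1206]
ee_rot: [1.198, -2.887, 0.027]
wrist_force: [1.4, -1.1, -3.8]
gripper_width: 0.0388
```

play_rows(series=[[0,0,0.00025,7,-1],[0,0,0.00025,7,-1],[0,0,0.00025,7,-1],[0,0,0.00025,7,-1],[0,0,0.00025,7,-1]])

```text
time: 17.27
eef_pos: [0.5842, 0.1771, 0.1194]
ee_rot: [0.252, -3.122, 0.031]
wrist_force: [0.3, -1.2, -3.0]
gripper_width: 0.0389
```

```bash
python3 st.py
```

```text
17.27 [0.5842 0.1771 0.1194] yaw -170.8 tilt [-0.007 -0.02 ] q6 -1.418 F [ 0.3 -1.2 -3. ] T [0.81 0.01 0.12] w 0.0389
```

play_rows(series=[[0,0,0.00025,7,-1],[0,0,0.00025,7,-1],[0,0,0.00025,7,-1],[0,0,0.00025,7,-1],[0,0,0.00025,7,-1]])

```text
time: 17.68
eef_pos: [0.5845, 0.1766, 0.1182]
ee_rot: [-0.722, -3.055, 0.031]
wrist_force: [-0.7, -1.7, -2.5]
gripper_width: 0.0384
```

play_rows(series=[[0,0,0.00025,7,-1],[0,0,0.00025,7,-1],[0,0,0.00025,7,-1],[0,0,0.00025,7,-1],[0,0,0.00025,7,-1]])

```text
time: 18.1
eef_pos: [0.5844, 0.1759, 0.117]
ee_rot: [1.625, 2.684, -0.028]
wrist_force: [-1.5, -1.4, -2.4]
gripper_width: 0.0385
```

play_rows(series=[[0,0,0.00025,7,-1],[0,0,0.00025,7,-1],[0,0,0.00025,7,-1],[0,0,0.00025,7,-1],[0,0,0.00025,7,-1]])

```text
time: 18.52
eef_pos: [0.5837, 0.1755, 0.1158]
ee_rot: [2.367, 2.051, -0.024]
wrist_force: [-1.4, -0.7, -1.7]
gripper_width: 0.0386
```

```bash
python3 st.py
```

```text
18.52 [0.5837 0.1755 0.1158] yaw 81.8 tilt [-0.005 -0.017] q6 0.451 F [-1.4 -0.7 -1.7] T [ 0.24 -0.37  0.01] w 0.0386
```

play_rows(series=[[0,0,0.00025,7,-1],[0,0,0.00025,7,-1],[0,0,0.00025,7,-1],[0,0,0.00025,7,-1],[0,0,0.00025,7,-1]])

```text
time: 18.93
eef_pos: [0.5831, 0.1757, 0.1146]
ee_rot: [2.88, 1.223, -0.018]
wrist_force: [-0.7, -0.0, -2.3]
gripper_width: 0.0386
```

play_rows(series=[[0,0,0.00025,7,-1],[0,0,0.00025,7,-1],[0,0,0.00025,7,-1],[0,0,0.00025,7,-1],[0,0,0.00025,7,-1]])

```text
time: 19.35
eef_pos: [0.5827, 0.1762, 0.1134]
ee_rot: [3.115, 0.278, -0.01]
wrist_force: [0.8, 0.1, -2.9]
gripper_width: 0.0384
```

play_rows(series=[[0,0,0.00025,7,-1],[0,0,0.00025,7,-1],[0,0,0.00025,7,-1],[0,0,0.00025,7,-1],[0,0,0.00025,6,-1]])

```text
time: 19.77
eef_pos: [0.5828, 0.1767, 0.1122]
ee_rot: [3.054, -0.671, -0.001]
wrist_force: [-0.0, 0.9, -2.4]
gripper_width: 0.0387
```

```bash
python3 st.py
```

```text
19.77 [0.5828 0.1767 0.1122] yaw -24.8 tilt [-0.004 -0.014] q6 2.312 F [-0.   0.9 -2.4] T [ 0.14 -0.25  0.05] w 0.0387
```

play_rows(series=[[0,0,0.00025,7,-1],[0,0,0.00025,7,-1],[0,0,0.00025,5,-1],[0,0,0,0,-1]])

```text
time: 20.1
eef_pos: [0.5829, 0.177, 0.1116]
ee_rot: [2.893, -1.19, 0.004]
wrist_force: [0.5, 0.0, -3.1]
gripper_width: 0.0388
```

play_rows(series=[[0,0,0,0,0.5],[0,0,0,0,0.5],[0,0,0,0,0.5]])

```text
time: 20.35
eef_pos: [0.5831, 0.177, 0.1122]
ee_rot: [2.898, -1.178, 0.005]
wrist_force: [0.3, -0.6, -0.3]
gripper_width: 0.0638
```

```bash
python3 st.py
```

```text
20.35 [0.5831 0.177  0.1122] yaw -44.3 tilt [-0.002 -0.013] q6 2.652 F [ 0.3 -0.6 -0.3] T [-0.03  0.04  0.03] w 0.0638
```

play_rows(series=[[0,0,0,-7,0.6],[0,0,0,-7,0.6],[0,0,0,-7,0.6],[0,0,0,-7,0.6],[0,0,0,-7,0.6]])

```text
time: 20.77
eef_pos: [0.584, 0.1773, 0.1137]
ee_rot: [3.121, -0.226, 0.002]
wrist_force: [-0.1, 0.2, -0.2]
gripper_width: 0.0685
```

```bash
python3 st.py
python3 - <<'E'
from h import *
im=r.capture('wrist'); cv2.imwrite('pics/w14.png',cv2.resize(im[:,:,::-1],None,fx=1.5,fy=1.5,interpolation=cv2.INTER_CUBIC))
E
```

```text
20.77 [0.584  0.1773 0.1137] yaw -8.3 tilt [ 0.    -0.013] q6 2.024 F [-0.1  0.2 -0.2] T [-0.01  0.03 -0.04] w 0.0685
```

View pics/w14.png

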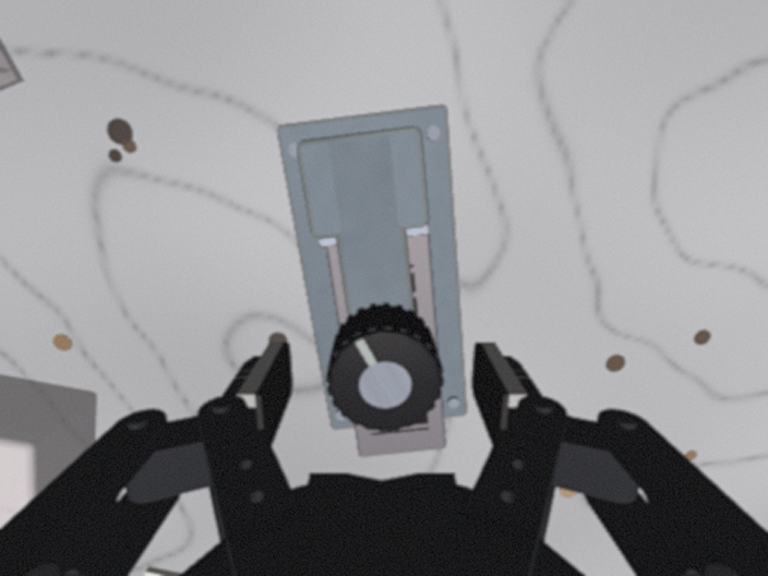

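The cassette's end lies against the stop and is roughly symmetric about the arm. Rolling back in place.

play_rows(series=[[0,0,0.0003,-7,0.6],[0,0,0.0003,-7,0.6],[0,0,0.0003,-7,0.6],[0,0,0.0003,-7,0.6],[0,0,0.0003,-7,0.6]])

```text
time: 21.23
eef_pos: [0.5848, 0.1774, 0.1134]
ee_rot: [3.042, 0.732, -0.001]
wrist_force: [-0.1, -0.2, 0.2]
gripper_width: 0.0681
```

play_rows(series=[[0,0,0.0003,-7,0.6],[0,0,0.0003,-7,0.6],[0,0,0.0003,-7,0.6],[0,0,0.0003,-7,0.6],[0,0,0.0003,-7,0.6]])

```text
time: 21.65
eef_pos: [0.5855, 0.1775, 0.113]
ee_rot: [2.671, 1.632, -0.005]
wrist_force: [0.4, -0.0, -0.1]
gripper_width: 0.0681
```

```bash
python3 st.py; python3 -c "
from h import *
plan(.583,.177,.1115,None,0.6)"
```

```text
21.65 [0.5855 0.1775 0.113 ] yaw 62.9 tilt [ 0.004 -0.012] q6 0.782 F [ 0.4 -0.  -0.1] T [-0.04  0.   -0.02] w 0.0681
pos [0.5855 0.1775 0.113 ] yaw 62.87 delta [-0.0025 -0.0005 -0.0015] dyaw 0 rows 1 tilt 0.69 toolz [ 0.0035 -0.0116 -0.9999] q [ 0.299  0.464  1.758 -0.015  0.919  0.782]
[[-0.0016, -0.002, 0.0015, 0.0, 0.6]]
```

play_rows(series=[[-0.001,-0.0015,0.0006,-7,0.6],[-0.0006,-0.0005,0.0006,-7,0.6],[0,0,0.0004,-7,0.6],[0,0,0.0004,-7,0.6],[0,0,0.0003,-7,0.6]])

```text
time: 22.07
eef_pos: [0.5836, 0.1771, 0.1117]
ee_rot: [2.04, 2.375, -0.008]
wrist_force: [0.6, -0.2, -0.0]
gripper_width: 0.068
```

play_rows(series=[[0,0,0.0003,-7,0.6],[0,0,0.0003,-7,0.6],[0,0,0.0003,-7,0.6],[0,0,0.0003,-7,0.6],[0,0,0.0003,-7,0.6]])

```text
time: 22.48
eef_pos: [0.5842, 0.1772, 0.1112]
ee_rot: [1.211, 2.888, -0.011]
wrist_force: [0.2, 0.4, -0.0]
gripper_width: 0.0681
```

play_rows(series=[[0,0,0.0003,-7,0.6],[0,0,0.0003,-7,0.6],[0,0,0.0003,-7,0.6],[0,0,0.0003,-7,0.6],[0,0,0.0003,-7,0.6]])

```text
time: 22.9
eef_pos: [0.5849, 0.1773, 0.1107]
ee_rot: [0.265, 3.121, -0.015]
wrist_force: [0.0, -0.2, -0.1]
gripper_width: 0.0685
```

```bash
python3 st.py; python3 -c "
from h import *
plan(.583,.177,.111,None,0.6)
im=r.capture('wrist'); cv2.imwrite('pics/w15.png',cv2.resize(im[:,:,::-1],None,fx=1.5,fy=1.5,interpolation=cv2.INTER_CUBIC))"
```

```text
22.9 [0.5849 0.1773 0.1107] yaw 170.3 tilt [ 0.008 -0.01 ] q6 -1.094 F [ 0.  -0.2 -0.1] T [ 0.01 -0.01 -0.04] w 0.0685
pos [0.5849 0.1773 0.1107] yaw 170.3 delta [-0.0019 -0.0003  0.0003] dyaw 0 rows 1 tilt 0.74 toolz [ 0.0081 -0.0101 -0.9999] q [ 0.299  0.464  1.765 -0.015  0.908 -1.094]
[[0.0018, -0.0006, -0.0003, 0.0, 0.6]]
```

View pics/w15.png

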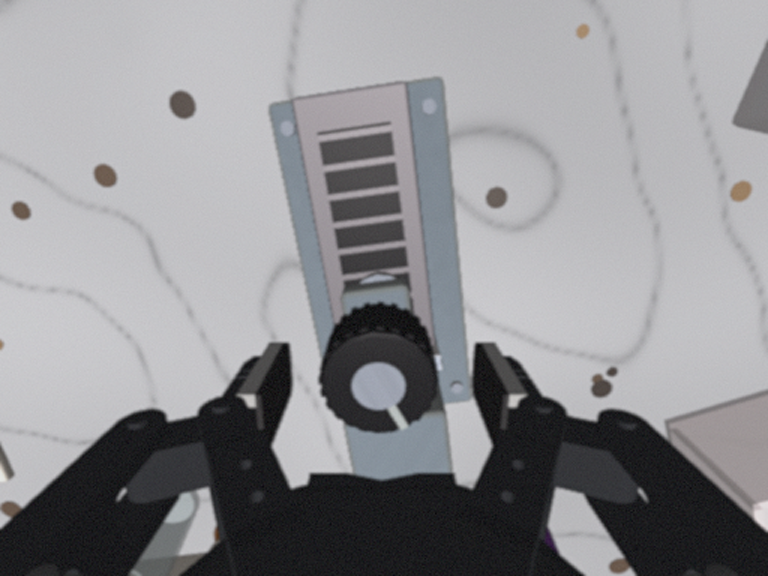

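play_rows(series=[[0.001,-0.001,0,-7,0.6],[0.001,-0.001,0,-5,0.6],[0,0,0,0,0.3],[0,0,0,0,-1],[0,0,0,0,-1]], squeeze=45)

```text
time: 23.37
eef_pos: [0.5833, 0.1763, 0.1119]
ee_rot: [-0.038, 3.132, -0.013]
wrist_force: [-3.4, 2.3, 1.9]
gripper_width: 0.0385
```

play_rows(series=[[0,0,0,0,-1],[0,0,0.0002,5,-1],[0,0,0.00025,7,-1],[0,0,0.00025,7,-1],[0,0,0.00025,7,-1]])

```text
time: 23.78
eef_pos: [0.5831, 0.1766, 0.111]
ee_rot: [0.699, 3.052, -0.01]
wrist_force: [-0.6, 0.6, 1.4]
gripper_width: 0.0387
```

```bash
python3 st.py
```

```text
23.78 [0.5831 0.1766 0.111 ] yaw 154.2 tilt [ 0.009 -0.009] q6 -0.814 F [-0.6  0.6  1.4] T [-0.05  0.24  0.01] w 0.0387
```

play_rows(series=[[0,0,0.00025,7,-1],[0,0,0.00025,7,-1],[0,0,0.00025,7,-1],[0,0,0.00025,7,-1],[0,0,0.00025,7,-1]])

```text
time: 24.2
eef_pos: [0.5831, 0.1768, 0.1098]
ee_rot: [1.603, 2.688, -0.006]
wrist_force: [0.5, 1.6, 0.7]
gripper_width: 0.039
```

play_rows(series=[[0,0,0.00025,7,-1],[0,0,0.00025,7,-1],[0,0,0.00025,7,-1],[0,0,0.00025,7,-1],[0,0,0.00025,7,-1]])

```text
time: 24.62
eef_pos: [0.5833, 0.177, 0.1086]
ee_rot: [2.351, 2.064, -0.001]
wrist_force: [1.2, 1.2, 0.9]
gripper_width: 0.0386
```

play_rows(series=[[0,0,0.00025,7,-1],[0,0,0.00025,7,-1],[0,0,0.00025,7,-1]])

```text
time: 24.87
eef_pos: [0.5835, 0.1771, 0.1079]
ee_rot: [2.695, 1.59, 0.003]
wrist_force: [0.8, -0.2, 0.1]
gripper_width: 0.0388
```

```bash
python3 st.py
```

```text
24.87 [0.5835 0.1771 0.1079] yaw 61.1 tilt [ 0.008 -0.01 ] q6 0.812 F [ 0.8 -0.2  0.1] T [0.31 0.58 0.08] w 0.0388
```

play_rows(series=[[0,0,0.0002,6,-1],[0,0,0.0002,6,-1],[0,0,0.0002,6,-1]])

```text
time: 25.12
eef_pos: [0.5838, 0.1771, 0.1073]
ee_rot: [2.927, 1.109, 0.005]
wrist_force: [-0.1, -0.3, 0.6]
gripper_width: 0.0385
```

play_rows(series=[[0,0,0.0002,6,-1],[0,0,0.0002,6,-1]])

```text
time: 25.28
eef_pos: [0.5839, 0.177, 0.1069]
ee_rot: [3.035, 0.77, 0.007]
wrist_force: [0.8, -0.2, -0.7]
gripper_width: 0.0385
```

```bash
python3 st.py
```

```text
25.28 [0.5839 0.177  0.1069] yaw 28.5 tilt [ 0.007 -0.009] q6 1.381 F [ 0.8 -0.2 -0.7] T [0.5  0.41 0.05] w 0.0385
```

play_rows(series=[[0,0,0.0002,6,-1],[0,0,0.0002,6,-1]])

```text
time: 25.45
eef_pos: [0.584, 0.1769, 0.1065]
ee_rot: [3.103, 0.421, 0.009]
wrist_force: [-0.1, -0.2, 0.5]
gripper_width: 0.0385
```

```bash
python3 st.py
```

```text
25.45 [0.584  0.1769 0.1065] yaw 15.4 tilt [ 0.007 -0.009] q6 1.607 F [-0.1 -0.2  0.5] T [0.55 0.28 0.07] w 0.0385
```

play_rows(series=[[0,0,0.0002,5,-1],[0,0,0.0002,5,-1]])

```text
time: 25.62
eef_pos: [0.5841, 0.1768, 0.1061]
ee_rot: [3.13, 0.121, 0.01]
wrist_force: [-1.2, -0.2, 0.7]
gripper_width: 0.0388
```

```bash
python3 st.py
```

```text
25.62 [0.5841 0.1768 0.1061] yaw 4.4 tilt [ 0.007 -0.009] q6 1.799 F [-1.2 -0.2  0.7] T [0.45 0.24 0.11] w 0.0388
```

play_rows(series=[[0,0,0.0002,5,-1],[0,0,0.0002,5,-1]])

```text
time: 25.78
eef_pos: [0.5842, 0.1767, 0.1057]
ee_rot: [3.128, -0.177, 0.011]
wrist_force: [-1.4, -1.2, 1.1]
gripper_width: 0.0388
```

```bash
python3 st.py
```

```text
25.78 [0.5842 0.1767 0.1057] yaw -6.5 tilt [ 0.006 -0.009] q6 1.989 F [-1.4 -1.2  1.1] T [0.46 0.19 0.1 ] w 0.0388
```

play_rows(series=[[0,0,0.0002,5,-1],[0,0,0.0002,5,-1]])

```text
time: 25.95
eef_pos: [0.5842, 0.1766, 0.1054]
ee_rot: [3.098, -0.474, 0.012]
wrist_force: [-0.6, -0.7, 0.5]
gripper_width: 0.0387
```

```bash
python3 st.py
```

```text
25.95 [0.5842 0.1766 0.1054] yaw -17.4 tilt [ 0.006 -0.009] q6 2.179 F [-0.6 -0.7  0.5] T [0.44 0.13 0.1 ] w 0.0387
```

play_rows(series=[[0,0,0.0002,5,-1],[0,0,0.0002,5,-1]])

```text
time: 26.12
eef_pos: [0.5843, 0.1761, 0.1051]
ee_rot: [3.04, -0.763, 0.013]
wrist_force: [-8.5, 2.9, 4.4]
gripper_width: 0.0388
```

```bash
python3 st.py
```

```text
26.12 [0.5843 0.1761 0.1051] yaw -28.2 tilt [ 0.006 -0.01 ] q6 2.368 F [-8.5  2.9  4.4] T [0.62 1.51 1.08] w 0.0388
```

Torque jumped to 1.1 N m, so the stop seems to be reached. One small extra turn will confirm it.

play_rows(series=[[0,0,0,4,-1]])

```text
time: 26.2
eef_pos: [0.5848, 0.1758, 0.1053]
ee_rot: [3.008, -0.877, 0.016]
wrist_force: [5.3, -5.7, -2.8]
gripper_width: 0.0386
```

```bash
python3 st.py; python3 -c "
from h import *
im=r.capture('wrist'); cv2.imwrite('pics/w16.png',cv2.resize(im[:,:,::-1],None,fx=1.5,fy=1.5,interpolation=cv2.INTER_CUBIC))"; python3 st.py
```

```text
26.2 [0.5848 0.1758 0.1053] yaw -32.5 tilt [ 0.007 -0.011] q6 2.444 F [ 5.3 -5.7 -2.8] T [-0.73 -0.94  0.95] w 0.0386
26.25 [0.585  0.1756 0.1052] yaw -32.7 tilt [ 0.008 -0.011] q6 2.449 F [ 2.3 -2.5 -1.2] T [-0.27 -0.32  0.84] w 0.0384
```

View pics/w16.png

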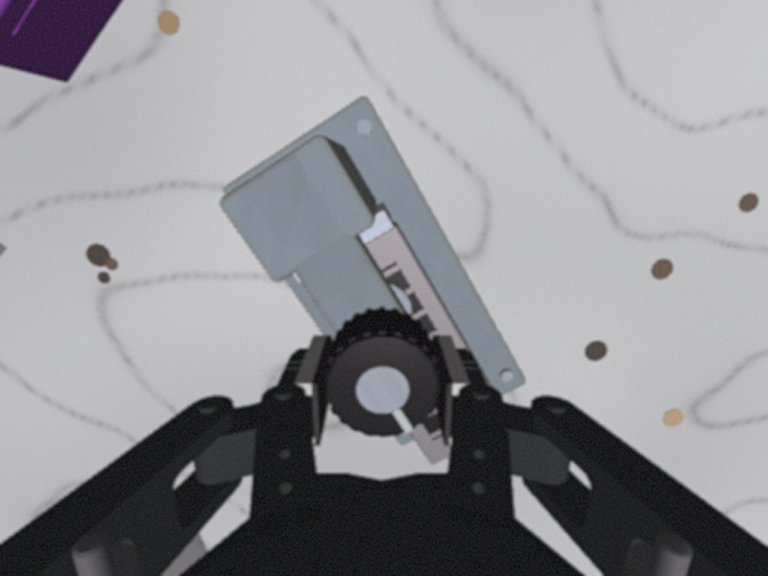

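The mark on the knob turned about 525° (1.46 turns) in total without slipping, and a steady 0.84 N m remains at the stop. Releasing and retreating.

play_rows(series=[[0,0,0,0,0.6],[0,0,0,0,0.6],[0,0,0,0,0.6],[0,0,-0.01,0,0.6]])

```text
time: 26.58
eef_pos: [0.5836, 0.1754, 0.1137]
ee_rot: [3.005, -0.883, 0.012]
wrist_force: [-1.2, 0.0, -0.1]
gripper_width: 0.0684
```

```bash
python3 st.py
```

```text
26.58 [0.5836 0.1754 0.1137] yaw -32.8 tilt [ 0.004 -0.011] q6 2.448 F [-1.2  0.  -0.1] T [ 0.01 -0.02  0.01] w 0.0684
```

play_rows(series=[[0,0,-0.02,0,0.6],[0,0,-0.03,0,0.6],[0,0,-0.03,0,0.6],[0,0,-0.02,0,0.6],[0,0,0,0,0.6]])

```text
time: 27.0
eef_pos: [0.5824, 0.1769, 0.2208]
ee_rot: [3.006, -0.88, 0.008]
wrist_force: [-0.0, -0.2, 0.9]
gripper_width: 0.0685
```

```bash
python3 st.py;  python3 -c "
from h import *
im=r.capture('wrist'); cv2.imwrite('pics/w17.png',cv2.resize(im[:,:,::-1],None,fx=1.5,fy=1.5,interpolation=cv2.INTER_CUBIC))
im=r.capture('scene'); cv2.imwrite('pics/s9.png',cv2.resize(im[130:250,230:370,::-1],None,fx=5,fy=5,interpolation=cv2.INTER_CUBIC))"
```

```text
27.0 [0.5824 0.1769 0.2208] yaw -32.6 tilt [ 0.002 -0.011] q6 2.444 F [-0.  -0.2  0.9] T [-0.   -0.03  0.01] w 0.0685
```

View pics/w17.png

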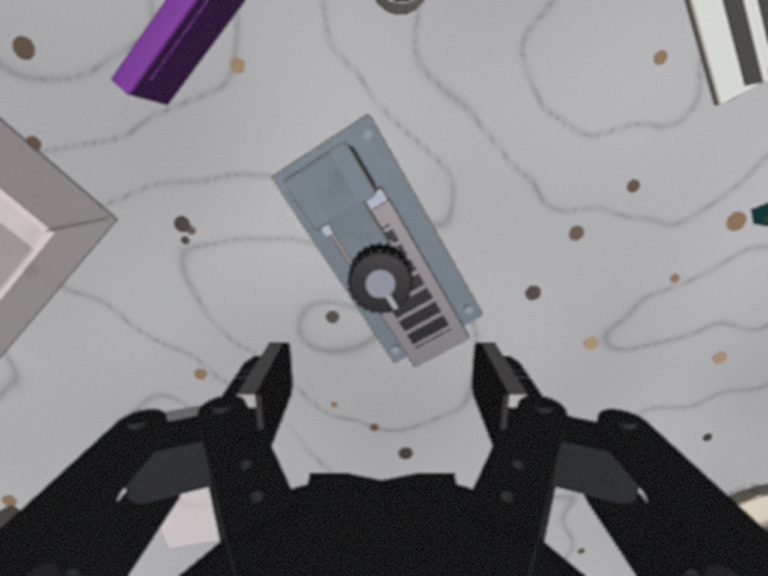

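View pics/s9.png

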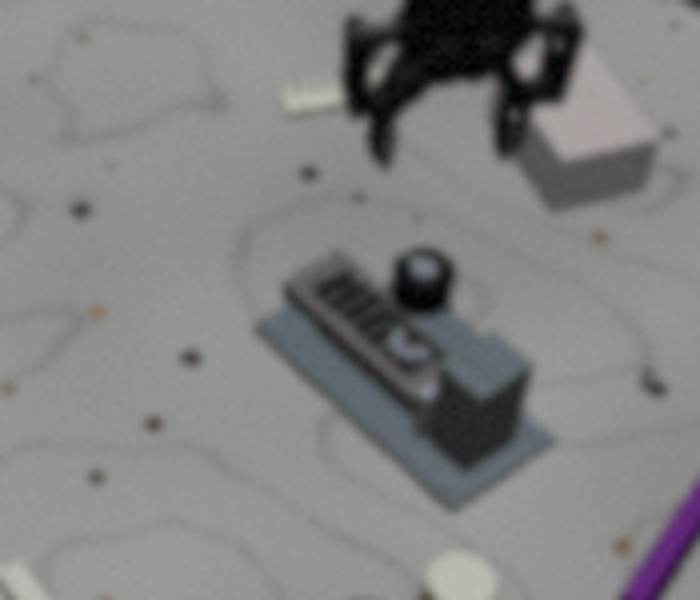

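Run:
```python
from h import *
c=cam("wrist"); f=lambda u,v,z: at_z("w",((u+.5)/1.5-.5,(v+.5)/1.5-.5),z,c)
A=f(415,366,.046);B=f(470,337,.046);C=f(372,208,.046);D=f(386,200,.046)
D2=f(388,202,.046)
print("front mid",(A+B)/2,np.linalg.norm(A-B),"yaw side",np.degrees(np.arctan2(*(D2-B)[[1,0]])))
print("base front corners",f(396,362,.01),f(481,314,.01), "base back", f(273,177,.01),f(368,115,.01))
# knob top centre at z=.128
print(f(380,283,.128))
```

```text
front mid [0.48038812 0.177616   0.046     ] 0.05408490511589997 yaw side -0.918121059135075
base front corners [0.47654492 0.22546804 0.01      ] [0.47544571 0.13178619 0.01      ] base back [0.68062664 0.22014591 0.01      ] [0.67799976 0.12580144 0.01      ]
[0.58353773 0.17596828 0.128     ]
```

```bash
python3 -c "
from plant import r
print(r.state()['time'], r.close_job())"
```

```text
the job is handed in; nothing more can be done
27.1 None
```

I handed the job in at 27.1 s, and as far as my checks show the cassette is clamped in the press. The hand-in gives no verdict, and I could not measure the pad force directly.

**What I did:**
- I took the large cassette out of the rack, stood it on the clear bench and pushed it over so that it lay flat, with the fingers off it.
- I gripped it again by its width and slid it under the pad until it met the back stop.
- I screwed the knob down clockwise in two grasps.

**What the last checks showed:**
- **Cassette position:** its front end is 4.4 mm behind the base's front edge (5 mm expected). It is about 1 mm off the middle line and within about 1° of lengthwise.
- **Knob:** the mark on it turned about 525° without slipping, and the turning then met a hard stop. About 0.84 N m was left on the wrist before I let go.
- **Robot:** the gripper is open above the press, touching nothing.
- **Pad force:** this is inferred from the knob being at its stop.
- **Other things:** nothing I did went near the bystanders, but I did not measure their positions again at the end.

**What went wrong on the way:** lowering the cassette to the bench gave a brief 84 N at the wrist, against the 120 N limit. The tool drifted by up to 4° of tilt and a few centimetres during some moves, and I corrected this before each grasp.

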